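# Put the oiled mashers and beakers up to dry

### The arm

A 7-joint arm with a two-finger parallel gripper is mounted at the origin on the work surface. World frame = base frame: x ahead of the robot, y to its left, z up, the work surface at z = 0. Lengths are in m, angles in rad, forces in N, time in s.
With the tool pointing down it reaches from about 0.35 to 0.9 m from the base axis. Payload 7.2 kg.
Tool frame: the origin (TCP) lies between the finger pads; the fingertips stand 19 mm ahead of it and the grasp point (between the pads) is the TCP (bot.finger_overhang is the distance from the TCP to the fingertips, in m); z points along the fingers, y is the line along which they close (so a half turn about z gives the same grasp; the last joint's range is limited). The gripper opens to 88 mm and grips with 3 to 60 N. Pads are 20 mm wide; open, the fingers measure 115 mm over their backs; the gripper's body (75 mm by 178 mm) begins 61 mm behind the grasp point.
Start: joints at [-1.376, 0.411, -0.013, 1.596, 0.006, 1.134, -0.082], TCP at [0.162, 0.604, 0.242] pointing down, gripper open.
Joint ranges: [-2.95, 2.95], [-0.29, 1.99], [-1.47, 1.44], [0.14, 2.54], [-1.03, 4.17], [0.13, 1.85], [-2.86, 2.86]. Speed limits (rad/s): [2.39, 2.39, 3.01, 3.01, 3.14, 3.14, 3.14].

### API

Orientations are given as a rotation vector (axis times angle).
In Python, from bench import bot gives the robot as it stands.
- The arm moves only by the shell command python3 jog.py 'ROWS'. ROWS is rows parted by semicolons, their numbers by spaces, 1 to 8 of them, each of 5 numbers: dx, dy, dz in m, then a turn about the tool's z in rad, then the finger opening in m; each row shifts and turns the commanded pose from where the row before left it, along the tool's axes as they then stand; what a row does not reach is not made up. A row lasts 1/10 s, in which the tool goes at most 0.05 m and 0.15 rad, less where a joint would pass 70% of its speed; a pose out of reach is approached as far as the arm can. The fingers move at their own pace and stop on an object; the grip force is fixed at half the most. Time passes only in rows, so rows that do not move let the fingers close. It prints the time, the measured TCP pose, the force, the opening and the grip force at its end.
- bot.read_state(): the state, without advancing time (a new reading comes with each control period).
- bot.get_image(name): name is "scene" or "top"; returns a dict with "image" (384x512x3 uint8, red, green, blue), "depth" (384x512 float32, m along the optical axis (not along the pixel's ray), 0 where there is no reading), "intrinsics" (3x3 intrinsics, pixels), "extrinsics" (4x4, takes a point from camera to world coordinates). Camera axes: x right, y up, looking along -z (the intrinsics and any distortion apply to the point x, -y, -z); pixel columns grow to the right and rows downward; lengths in m; the calibration is good to about 2 mm. A picture is of the moment at which its call begins.
- bot.finish_job(): hands the job in; it is judged then, once.
The state is a dict: "time": time; "joint_pos": joint angles; "qvel": joint speeds; "joint_efforts": joint torques, N m; "ee_pos": TCP position; "eef_rot": TCP orientation; "contact_force": force on the tool from outside, world axes, zero at the start; "torque": the same for the moment, N m; "gripper_width": finger opening in m; "grip_force": force on a finger pad.
Only numpy, scipy, OpenCV 4.12 (cv2) and the standard library are available. Lean on these libraries where they do the work, as an engineer would, in place of code of your own. Each camera call takes 0.05 s, during which the arm holds its last target. There are 200 camera calls.

### The job

Put this freshly oiled batch up to dry. Hang every masher by its loop on a peg of the rocking drying beam, one to a peg, alternating left and right so that the beam never tips over onto its stops, and close each beaker on the drying board with one of the mouth-down beakers, rim on rim and flush all round. When everything is up, press the start button of the bench timer; leave the tin, the offcut and the brush alone.

Things in the scene. Friction and masses are not known exactly. Their poses are not given: they have to be found in the camera images.
- stand: drying stand, fixed: dark iron foot (150 x 220 x 22 mm) and a wooden post that carries the rocking beam. Origin on the bench under the beam's pivot; x points away from the robot, square to the beam, y along the level beam to the left, z up. Foot and post lie from 10 mm before to 140 mm behind the origin; nothing rises above the beam.
- beam (a joint): tilt (rad) of the wooden beam (540 x 36 x 24 mm deep) about its pivot, 300 mm over the bench above the stand's origin: 0 level, positive = left (+y) end up, stops at +-0.20. An iron bob (60 mm wide, to 205 mm below the pivot) pulls it level, damped 0.8 N m s/rad. One masher tips it 0.15 on an outer peg, 0.08 on an inner one; two on one side alone, or 2.5 N on an outer peg, put it on its stop.
- peg_left_outer (a point): middle of the steel peg on the left (+y) half of the beam, 230 mm from the pivot; moves with the beam. The peg is 10 mm thick, ends in a 16 mm ball, sticks out 62 mm from the beam's front face towards the robot (stand's -x), rising 4 degrees; this point is on its axis, 30 mm from the face and 32 mm from the ball's centre.
- peg_left_inner (a point): middle of the steel peg on the left (+y) half of the beam, 120 mm from the pivot; moves with the beam. The peg is 10 mm thick, ends in a 16 mm ball, sticks out 62 mm from the beam's front face towards the robot (stand's -x), rising 4 degrees; this point is on its axis, 30 mm from the face and 32 mm from the ball's centre.
- peg_right_inner (a point): middle of the steel peg on the right (-y) half of the beam, 120 mm from the pivot; moves with the beam. The peg is 10 mm thick, ends in a 16 mm ball, sticks out 62 mm from the beam's front face towards the robot (stand's -x), rising 4 degrees; this point is on its axis, 30 mm from the face and 32 mm from the ball's centre.
- peg_right_outer (a point): middle of the steel peg on the right (-y) half of the beam, 230 mm from the pivot; moves with the beam. The peg is 10 mm thick, ends in a 16 mm ball, sticks out 62 mm from the beam's front face towards the robot (stand's -x), rising 4 degrees; this point is on its axis, 30 mm from the face and 32 mm from the ball's centre.
- masher1: wooden masher, 192 mm tall, 175 g (None if absent): stands on its turned head (80 mm across, 43 high); stem 21 to 27 mm thick; flat hanging loop on top, 44 wide (own y), 16 thick (x), z 119 to 192 mm, its sides parallel up to 170, then a pointed arch. Opening, seen along x: 28 wide, z 130 to 166 mm at the sides, 180 under the point. Origin: centre of the head's underside, z up the stem.
- masher1_eye (a point): point in the loop of masher1, 173 mm above its origin, where the axis of a peg lies when the loop hangs on it with its arch; the loop's centre for gripping the straight sides is 26 mm below this point.
- masher2: wooden masher, 192 mm tall, 175 g (None if absent): stands on its turned head (80 mm across, 43 high); stem 21 to 27 mm thick; flat hanging loop on top, 44 wide (own y), 16 thick (x), z 119 to 192 mm, its sides parallel up to 170, then a pointed arch. Opening, seen along x: 28 wide, z 130 to 166 mm at the sides, 180 under the point. Origin: centre of the head's underside, z up the stem.
- masher2_eye (a point): point in the loop of masher2, 173 mm above its origin, where the axis of a peg lies when the loop hangs on it with its arch; the loop's centre for gripping the straight sides is 26 mm below this point.
- masher3: wooden masher, 192 mm tall, 175 g (None if absent): stands on its turned head (80 mm across, 43 high); stem 21 to 27 mm thick; flat hanging loop on top, 44 wide (own y), 16 thick (x), z 119 to 192 mm, its sides parallel up to 170, then a pointed arch. Opening, seen along x: 28 wide, z 130 to 166 mm at the sides, 180 under the point. Origin: centre of the head's underside, z up the stem.
- masher3_eye (a point): point in the loop of masher3, 173 mm above its origin, where the axis of a peg lies when the loop hangs on it with its arch; the loop's centre for gripping the straight sides is 26 mm below this point.
- masher4: wooden masher, 192 mm tall, 175 g (None if absent): stands on its turned head (80 mm across, 43 high); stem 21 to 27 mm thick; flat hanging loop on top, 44 wide (own y), 16 thick (x), z 119 to 192 mm, its sides parallel up to 170, then a pointed arch. Opening, seen along x: 28 wide, z 130 to 166 mm at the sides, 180 under the point. Origin: centre of the head's underside, z up the stem.
- masher4_eye (a point): point in the loop of masher4, 173 mm above its origin, where the axis of a peg lies when the loop hangs on it with its arch; the loop's centre for gripping the straight sides is 26 mm below this point.
- beaker_down1: turned wooden beaker standing mouth-down on the bench: 65 mm across, 80 mm high, wall 7 mm, 120 g, straight-sided, closed end up. Origin: centre of its mouth, at the plane of the rim (underneath as it stands); z up, towards the closed end.
- beaker_down2: turned wooden beaker standing mouth-down on the bench: 65 mm across, 80 mm high, wall 7 mm, 120 g, straight-sided, closed end up. Origin: centre of its mouth, at the plane of the rim (underneath as it stands); z up, towards the closed end.
- beaker_up1: the same beaker standing mouth-up on the drying board: 65 mm across, 80 mm high, wall 7 mm, 120 g. Origin: centre of its closed underside; z up, the rim is 80 mm above it.
- beaker_up2: the same beaker standing mouth-up on the drying board: 65 mm across, 80 mm high, wall 7 mm, 120 g. Origin: centre of its closed underside; z up, the rim is 80 mm above it.
- board: plywood drying board, fixed, 250 x 115 x 12 mm, with the two mouth-up beakers standing on it 105 mm apart along its length. Origin: centre of its underside; x along its length.
- start_button_top (a point): centre of the top of the round white start button (30 mm across, in a black collar) on the bench timer, a fixed grey box 85 x 115 x 34 mm; the button's top is about 55 mm above the bench and moves with it.
- start_button (a joint): travel of the timer's start button (m): 0 released, 0.006 fully down; it springs back, pressed straight down; fully down takes 5 N, it counts from 0.004.
- oil_tin: bystander: steel tin, 80 mm across, 120 mm high, behind the stand. Origin: centre of its underside.
- offcut: bystander: dark wooden cylinder, 80 mm across, 100 mm high, behind the stand. Origin: centre of its underside.
- oil_brush: bystander: flat oiling brush 200 mm long, 42 mm wide, 20 mm high, lying in front of the stand. Origin: centre of its underside; x along it.

How it is judged:
On the way, in this order (a step that is already met when the one before it is completed fails the run):
1. every masher hangs on a peg and both mouth-down beakers sit rim on rim on the mouth-up ones ((distance between masher1_eye and peg_left_outer below 0.036 m or distance between masher1_eye and peg_left_inner below 0.036 m or distance between masher1_eye and peg_right_inner below 0.036 m or distance between masher1_eye and peg_right_outer below 0.036 m) and height (world z) of each of masher1, masher2, masher3, masher4 above 0.05 m and angle between each of masher1, masher2, masher3, masher4's own z axis and vertical below 0.35 rad and (distance between masher2_eye and peg_left_outer below 0.036 m or distance between masher2_eye and peg_left_inner below 0.036 m or distance between masher2_eye and peg_right_inner below 0.036 m or distance between masher2_eye and peg_right_outer below 0.036 m) and (distance between masher3_eye and peg_left_outer below 0.036 m or distance between masher3_eye and peg_left_inner below 0.036 m or distance between masher3_eye and peg_right_inner below 0.036 m or distance between masher3_eye and peg_right_outer below 0.036 m) and (distance between masher4_eye and peg_left_outer below 0.036 m or distance between masher4_eye and peg_left_inner below 0.036 m or distance between masher4_eye and peg_right_inner below 0.036 m or distance between masher4_eye and peg_right_outer below 0.036 m) and ((z of beaker_down1 in the frame of beaker_up1 between 0.076 and 0.084 m and horizontal distance between beaker_down1 and beaker_up1 below 0.007 m) or (z of beaker_down1 in the frame of beaker_up2 between 0.076 and 0.084 m and horizontal distance between beaker_down1 and beaker_up2 below 0.007 m)) and angle between each of beaker_down1, beaker_down2, beaker_up1, beaker_up2's own z axis and vertical below 0.06 rad and ((z of beaker_down2 in the frame of beaker_up1 between 0.076 and 0.084 m and horizontal distance between beaker_down2 and beaker_up1 below 0.007 m) or (z of beaker_down2 in the frame of beaker_up2 between 0.076 and 0.084 m and horizontal distance between beaker_down2 and beaker_up2 below 0.007 m)) and distance between masher1_eye and masher2_eye above 0.06 m and distance between each of masher1_eye, masher2_eye and masher3_eye above 0.06 m and distance between each of masher1_eye, masher2_eye, masher3_eye and masher4_eye above 0.06 m), for 0.3 s.
2. then the timer's start button is pressed down (value of joint start_button above 0.004 m), for 0.05 s.
At the end, for the whole second after the job is handed in: All mashers hang by their loops, one to a peg (loop point within 36 mm of the peg's middle, tilt under 0.35 rad); both mouth-down beakers sit rim on rim on the mouth-up ones (centres within 7 mm, tilt under 0.06 rad); the beam is clear of its stops (under 0.185 rad); all at rest (all of step 1 and value of joint beam between -0.185 and 0.185 rad and linear speed of each of masher1, masher2, masher3, masher4, beaker_down1, beaker_down2, beaker_up1, beaker_up2 below 0.03 m/s); the robot touches nothing.
It fails at once if the beam tips onto a stop (tilt over 0.195 rad) (value of joint beam above 0.195 rad or value of joint beam below -0.195 rad).
It fails at once if the tin, the offcut or the brush is moved by more than 30 mm (distance of any of oil_tin, offcut, oil_brush from where it was at the start of the episode above 0.03 m).
Of masher1, masher2, masher3, masher4 only 3 to 4 are there at a start; the rules pass over those that are not, and their reading is None.
At some moment in a run one of masher1, masher2, masher3, masher4 may be knocked a few centimetres aside while the robot is not near it.
It also fails if it takes over 210 s, if anything falls off the work surface, if the arm or the gripper's body presses on something with over 40 N, if the wrist force passes 120 N, or if a joint passes its speed limit or range.

## Working session

There is one attempt and no reset: what is moved stays moved. The work goes in short steps, Python scripts to look and compute and a shell command to move; the robot and the scene stay as the last step left them, time stands still between calls to the robot, and variables do not carry over. Pictures are saved under pics/ and viewed, at most 14 in all, crops included, and the job is handed in when it is done.

```bash
ls; mkdir -p pics
python3 - <<'E'
from bench import bot
import cv2
s=bot.read_state();print(s['time'],s['ee_pos'],s['eef_rot'],s['gripper_width'])
for n in("scene","top"):
    d=bot.get_image(n);cv2.imwrite(f'pics/{n}0.png',d['image'][:,:,::-1]);print(n,d['intrinsics'].tolist(),d['extrinsics'].round(3).tolist(),(d['depth']>0).mean())
    import pickle;pickle.dump(d,open(f'{n}0.pkl','wb'))
E
```

```text
bench.py
jog.py
pics
  3 bench.py
  5 jog.py
  8 total
0.0 [0.16229048 0.60306589 0.24080932] [-4.11539376e-01 -3.11443330e+00  2.54026027e-03] 0.08767761694801178
scene [[459.4177552337097, 0.0, 275.70492233431963], [0.0, 459.4177552337097, 189.38975280545847], [0.0, 0.0, 1.0]] [[0.306, -0.576, 0.758, 1.444], [0.952, 0.204, -0.229, -0.251], [-0.023, 0.792, 0.61, 0.892], [0.0, 0.0, 0.0, 1.0]] 0.9960072835286459
top [[491.5499945956571, 0.0, 257.25899010315345], [0.0, 491.5499945956571, 188.87441465687291], [0.0, 0.0, 1.0]] [[0.025, 0.981, -0.195, 0.305], [-1.0, 0.025, -0.004, -0.018], [0.001, 0.195, 0.981, 1.662], [0.0, 0.0, 0.0, 1.0]] 0.99609375
```
View pics/scene0.png

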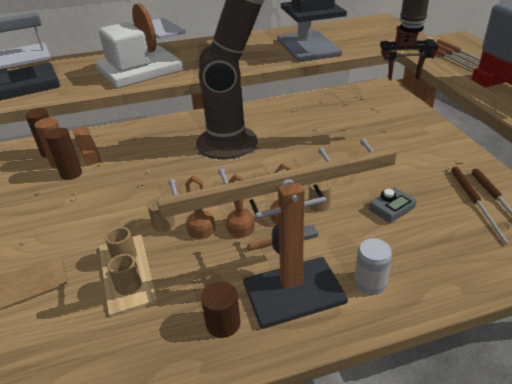

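View pics/top0.png

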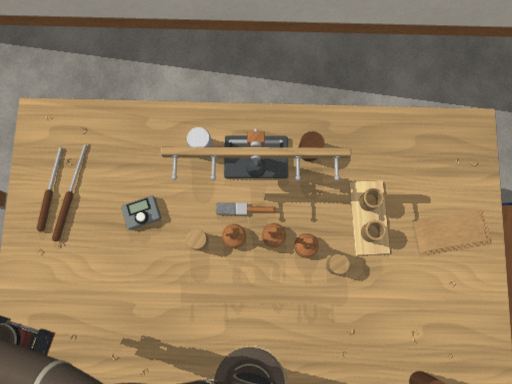

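The top view shows three mashers at about (233,235), (273,235) and (306,245). The mouth-down beakers are at (198,240) and (339,265), and the mouth-up ones at (372,199) and (375,231) on the board. The beam is on row 152 with pegs at columns 174, 212, 298 and 337, the brush is at (245,209) and the button at (141,216). The scene view looks from behind the stand and shows the loops under the beam at (193,187), (237,185) and (282,175).

Create h.py:
```python
import numpy as np, cv2
from bench import bot
def cloud(d):
    "world xyz per pixel from depth"
    K=d['intrinsics'];E=d['extrinsics'];Z=d['depth'].astype(float)
    v,u=np.mgrid[:Z.shape[0],:Z.shape[1]]
    P=np.stack([(u-K[0,2])/K[0,0]*Z,-(v-K[1,2])/K[1,1]*Z,-Z],-1)@E[:3,:3].T+E[:3,3]
    P[Z<=0]=np.nan
    return P
def ray(d,uv):
    K=d['intrinsics'];E=d['extrinsics']
    r=E[:3,:3]@np.array([(uv[0]-K[0,2])/K[0,0],-(uv[1]-K[1,2])/K[1,1],-1]);return E[:3,3],r
def onplane(d,uv,z):
    o,r=ray(d,uv);return o+r*(z-o[2])/r[2]
def two(d1,uv1,d2,uv2):
    "closest point of two rays, miss distance"
    (a,r),(b,s)=ray(d1,uv1),ray(d2,uv2)
    t=np.linalg.lstsq(np.c_[r,-s],b-a,rcond=None)[0];p,q=a+r*t[0],b+s*t[1]
    return (p+q)/2,np.linalg.norm(p-q)
def blobs(P,lo,hi,xr,yr,amin=6):
    "components of the pixels whose world point is in the box: list of (uv,mean,xy-minAreaRect,n,zmax,mask)"
    m=((P[...,2]>lo)&(P[...,2]<hi)&(P[...,0]>xr[0])&(P[...,0]<xr[1])&(P[...,1]>yr[0])&(P[...,1]<yr[1])).astype(np.uint8)
    n,l,st,c=cv2.connectedComponentsWithStats(m,connectivity=8)
    out=[]
    for i in range(1,n):
        if st[i,4]<amin: continue
        q=P[l==i]
        out.append((c[i].round(1),q.mean(0),cv2.minAreaRect((q[:,:2]*1000).astype(np.float32)),st[i,4],q[:,2].max(),l==i))
    return out
def show(bl):
    for b in bl: print('uv',b[0],'xyz',b[1].round(4),'rect c',np.round(b[2][0],1),'size',np.round(b[2][1],1),'ang',round(b[2][2],1),'n',b[3],'zmax',round(b[4],4))
```

Run:
```python
import pickle
from h import *
for n in('top','scene'):
    d=pickle.load(open(n+'0.pkl','rb'));P=cloud(d)
    print(n,'bench z',np.nanmedian(P[(abs(P[...,0]-.55)<.1)&(abs(P[...,1]+.1)<.3)][:,2]))
    for lo,hi in((.03,.07),(.07,.115),(.125,.23),(.26,.36)):
        print(lo,hi);show(blobs(P,lo,hi,(.3,.95),(-.6,.5)))
```

```text
top bench z 0.003579025294848215
0.03 0.07
uv [211.7 144. ] xyz [0.7762 0.1469 0.0519] rect c [780.2 146.7] size [ 3.6 23.4] ang 87.6 n 9 zmax 0.0657
uv [309.7 158.2] xyz [ 0.7389 -0.1883  0.0373] rect c [ 739.  -189.4] size [ 2.8 27.1] ang 2.3 n 11 zmax 0.0434
uv [375.1 196. ] xyz [ 0.6106 -0.4055  0.0507] rect c [ 608.5 -403.9] size [49.4 23.7] ang 33.6 n 55 zmax 0.0696
uv [364.4 203.5] xyz [ 0.5846 -0.3693  0.0501] rect c [ 588.3 -375. ] size [63.9 29.1] ang 36.0 n 66 zmax 0.0698
uv [140.3 211.4] xyz [0.5405 0.3761 0.0392] rect c [541.3 377.1] size [ 84.7 115.2] ang 20.2 n 809 zmax 0.0664
uv [273.2 235.4] xyz [ 0.471  -0.0684  0.0478] rect c [475.3 -69.8] size [76.5 76.5] ang 1.9 n 333 zmax 0.0688
uv [365.6 233.7] xyz [ 0.4839 -0.3714  0.0513] rect c [ 485.8 -376.9] size [63.8 29.9] ang 26.2 n 54 zmax 0.0696
uv [377.9 228.1] xyz [ 0.5035 -0.4126  0.0492] rect c [ 502.  -409.6] size [49.4 20.9] ang 27.5 n 57 zmax 0.0691
uv [234.3 236.4] xyz [0.4643 0.0592 0.048 ] rect c [469.3  61.7] size [75.4 77. ] ang 47.1 n 327 zmax 0.0681
uv [305.2 245.6] xyz [ 0.4402 -0.1736  0.0482] rect c [
[... 4587 characters left out ...]
0.0951
uv [219.1 299.9] xyz [ 0.7873 -0.1883  0.0956] rect c [ 778.8 -187.8] size [81.3 79. ] ang 32.7 n 1117 zmax 0.1041
0.125 0.23
uv [281.9 167.6] xyz [0.4729 0.0612 0.1803] rect c [471.3  63.7] size [19.2 42.6] ang 6.8 n 68 zmax 0.1908
uv [235.1 178.4] xyz [ 0.4795 -0.0704  0.1808] rect c [479.8 -69.4] size [39.9 18.8] ang 87.1 n 66 zmax 0.1899
uv [193.1 182.6] xyz [ 0.4492 -0.1775  0.1725] rect c [ 445.9 -176.4] size [44.1 23.3] ang 78.6 n 134 zmax 0.1898
uv [288.7 238.3] xyz [ 0.7344 -0.01    0.1754] rect c [713.1 -17.4] size [92.3 45.9] ang 26.8 n 975 zmax 0.2299
0.26 0.36
uv [275.9 184.4] xyz [ 0.6949 -0.0193  0.3028] rect c [679.4  -3.7] size [149.7 539.7] ang 1.7 n 5739 zmax 0.3212
```

Both cameras agree to about 4 mm, and the loop tops (0.19), rims (0.095) and down-beaker tops (0.08) match the sizes given. Next I locate the pegs, the beam and the button.

```bash
cat >> h.py <<'E'
def beam(P):
    "top-face line and pegs from a cloud: fits beam yaw, tilt, front x and peg blobs"
    m=(P[...,2]>.24)&(P[...,2]<.40)&(P[...,0]>.55)&(P[...,0]<.9)&(abs(P[...,1]+.007)<.3)
    q=P[m];b=q[(q[:,0]>.668)&(q[:,0]<.72)]
    c=np.polyfit(b[:,1],b[:,0],1);t=np.polyfit(b[:,1],b[:,2],1)
    r=b[:,0]-np.polyval(c,b[:,1])
    print('beam x(y=0) %.4f slope %.4f  z %.4f slope %.4f  yrange %.4f %.4f halfspan x %s zpct %s'%(c[1],c[0],t[1],t[0],b[:,1].min(),b[:,1].max(),np.percentile(r,[1,99]).round(4),np.percentile(b[:,2],[5,50,95]).round(4)))
    mm=(m&(P[...,0]<.662)).astype(np.uint8);n,l,st,cc=cv2.connectedComponentsWithStats(mm,connectivity=8)
    for i in range(1,n):
        if st[i,4]<25: continue
        p=P[l==i];k=np.polyfit(p[:,0],p[:,1],1);xe=p[:,0].min();f=p[:,0]>xe+.02
        print('peg uv',cc[i].round(1),'x %.4f..%.4f'%(xe,p[:,0].max()),'y@.625 %.4f'%np.polyval(k,.625),'z med',np.median(p[f][:,2]).round(4),'tip zmax',p[~f][:,2].max().round(4),'n',st[i,4])
E
python3 - <<'E'
import pickle
from h import *
for n in('top','scene'):
    d=pickle.load(open(n+'0.pkl','rb'));P=cloud(d);print(n);beam(P)
    I=d['image'].astype(int)
    m=(I.min(2)>190)&(abs(P[...,0]-.54)<.08)&(abs(P[...,1]-.377)<.08)
    v,u=np.nonzero(m);print('button uv',u.mean(),v.mean(),len(u),P[m].mean(0).round(4),'plane',onplane(d,(u.mean(),v.mean()),.055).round(4))
    # dark-brush check
    show(blobs(P,.012,.03,(.5,.62),(-.1,.15),30))
t,s=[pickle.load(open(n+'0.pkl','rb')) for n in('top','scene')]
E
python3 -c "
import cv2
a=cv2.imread('pics/top0.png')[120:200,150:360];b=cv2.imread('pics/scene0.png')[130:240,140:410]
cv2.imwrite('pics/c1.png',cv2.resize(a,None,fx=3.6,fy=3.6));cv2.imwrite('pics/c2.png',cv2.resize(b,None,fx=2.9,fy=2.9))"
```

```text
top
beam x(y=0) 0.6825 slope -0.0123  z 0.3146 slope 0.0041  yrange -0.2735 0.2635 halfspan x [-0.0136  0.0356] zpct [0.2922 0.3178 0.3234]
peg uv [174.5 168.8] x 0.5960..0.6618 y@.625 0.2225 z med 0.308 tip zmax 0.3176 n 86
peg uv [213.3 168.7] x 0.5985..0.6619 y@.625 0.1128 z med 0.3072 tip zmax 0.317 n 85
peg uv [297.8 169.8] x 0.6034..0.6610 y@.625 -0.1264 z med 0.3066 tip zmax 0.3168 n 73
peg uv [336.6 170.6] x 0.6054..0.6612 y@.625 -0.2362 z med 0.3073 tip zmax 0.3166 n 79
button uv 140.08510638297872 216.08510638297872 47 [0.5226 0.3716 0.0554] plane [0.5226 0.3717 0.055 ]
uv [240.6 207.9] xyz [0.5638 0.0428 0.0198] rect c [564.7  24.7] size [ 42.2 197. ] ang 1.6 n 504 zmax 0.0299
scene
beam x(y=0) 0.6915 slope -0.0196  z 0.3057 slope 0.0003  yrange -0.2735 0.2662 halfspan x [-0.0183  0.0251] zpct [0.2848 0.3097 0.3187]
peg uv [365.8 144.9] x 0.6015..0.6505 y@.625 0.2228 z med 0.3056 tip zmax 0.3114 n 79
peg uv [323.4 154. ] x 0.6009..0.6539 y@.625 0.1133 z med 0.3059 tip zmax 0.3126 n 80
peg uv [222.6 175.3] x 0.6079..0.6584 y@.625 -0.1257 z med 0.3057 tip zmax 0.3127 n 83
peg uv [172.6 186. ] x 0.6118..0.6604 y@.625 -0.2348 z med 0.3059 tip zmax 0.3128 n 90
button uv 389.42857142857144 191.33333333333334 21 [0.5248 0.3754 0.0555] plane [0.5243 0.3758 0.055 ]
uv [242.3 231.1] xyz [ 0.5113 -0.0703  0.0208] rect c [510.3 -67.1] size [18.9 61.7] ang 1.5 n 97 zmax 0.0298
uv [309.6 230.8] xyz [0.5679 0.1086 0.017 ] rect c [565.2 106.9] size [40.3 44. ] ang 88.7 n 134 zmax 0.0246
uv [259.  243.4] xyz [ 0.5696 -0.0387  0.017 ] rect c [568.4 -37.1] size [70.1 19. ] ang 89.0 n 141 zmax 0.0224
```

View pics/c1.png

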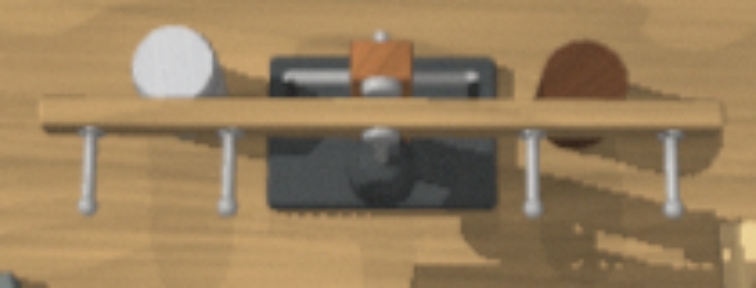

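The crop shows the four pegs at crop columns 88, 227, 532 and 672, pointing down towards the robot from a level beam, with the bob at (382,165). In the world the peg middles are LO (.639,.223), LI (.640,.113), RI (.6455,-.126) and RO (.6485,-.2355), at z about .302.

Plan: B→LI, C→RO, A→LO, which keeps the tilt at or below 0.08. First I need a helper that gives distances in the tool's axes.

```bash
cat > go.py <<'E'
import sys,numpy as np
from bench import bot
from scipy.spatial.transform import Rotation as R
# go.py x y z yaw_of_tool_y(deg, world, mod 180): turn needed about tool z, then shift in turned tool axes
x,y,z,a=map(float,sys.argv[1:5]);s=bot.read_state();r=R.from_rotvec(s['eef_rot']);M=r.as_matrix()
cur=np.degrees(np.arctan2(M[1,1],M[0,1]));da=(a-cur+90)%180-90
t=-np.radians(da);M2=M@R.from_rotvec([0,0,t]).as_matrix()
d=M2.T@(np.array([x,y,z])-s['ee_pos'])
print('t',round(s['time'],2),'pos',s['ee_pos'].round(4),'yaw',cur.round(1),'tiltz',M[:,2].round(3),'w',round(s['gripper_width'],4),'F',np.round(s['contact_force'],1),'j',s['joint_pos'].round(2))
print('TURN',round(t,3),'SHIFT',d.round(4),'dist',np.linalg.norm(d).round(3))
E
python3 go.py .4775 -.070 .36 86.5
```

```text
t 0.1 pos [0.1623 0.6031 0.2409] yaw 74.9 tiltz [-0.    -0.001 -1.   ] w 0.0879 F [-0.4  0.5  1. ] j [-1.38  0.41 -0.01  1.6   0.01  1.13 -0.08]
TURN -0.202 SHIFT [-0.3557 -0.6528 -0.1182] dist 0.753
```

```bash
python3 jog.py '0 0 -0.04 -0.1 0.088; 0 0 -0.04 -0.102 0.088; 0 0 -0.038 0 0.088; -0.022 -0.04 0 0 0.088; -0.022 -0.04 0 0 0.088; -0.022 -0.04 0 0 0.088; -0.022 -0.04 0 0 0.088; -0.022 -0.04 0 0 0.088'
python3 jog.py '-0.022 -0.04 0 0 0.088; -0.022 -0.04 0 0 0.088; -0.022 -0.04 0 0 0.088; -0.022 -0.04 0 0 0.088; -0.022 -0.04 0 0 0.088; -0.022 -0.04 0 0 0.088; -0.022 -0.04 0 0 0.088; 0 0 0 0 0.088'; python3 go.py .4775 -.070 .147 86.5
```

```text
time: 0.9
ee_pos: [0.2605, 0.3953, 0.3593]
eef_rot: [-0.096, -3.14, 0.001]
contact_force: [0.3, 0.2, -0.3]
gripper_width: 0.0878
grip_force: 0.0
time: 1.7
ee_pos: [0.3984, 0.1029, 0.3598]
eef_rot: [0.109, 3.139, -0.001]
contact_force: [-0.3, -0.0, 0.1]
gripper_width: 0.0874
grip_force: 0.0
t 1.7 pos [0.3984 0.1029 0.3598] yaw 86.0 tiltz [ 0.001 -0.001 -1.   ] w 0.0874 F [-0.3 -0.   0.1] j [-0.8  -0.09  0.4   1.91  0.04  1.31  1.09]
TURN -0.008 SHIFT [-0.0894 -0.1677  0.213 ] dist 0.285
```

```bash
python3 jog.py '-0.022 -0.042 0 0 0.088; -0.022 -0.042 0 0 0.088; -0.022 -0.042 0 0 0.088; -0.0234 -0.0417 0 -0.008 0.088; 0 0 0.03 0 0.088; 0 0 0.03 0 0.088; 0 0 0 0 0.088; 0 0 0 0 0.088'; python3 go.py .4775 -.070 .147 86.5
python3 - <<'E'
from h import *
for n in('top','scene'):
    d=bot.get_image(n);P=cloud(d);print(n);show(blobs(P,.13,.2,(.35,.56),(-.25,.15),15));show(blobs(P,.03,.07,(.35,.56),(-.25,.15),60))
cv2.imwrite('pics/s1.png',d['image'][:,:,::-1])
E
```

```text
time: 2.5
ee_pos: [0.4756, -0.0639, 0.2999]
eef_rot: [-0.082, -3.139, 0.0]
contact_force: [0.2, -0.8, 0.3]
gripper_width: 0.0879
grip_force: 0.0
t 2.5 pos [ 0.4756 -0.0639  0.2999] yaw 87.0 tiltz [-0.001 -0.    -1.   ] w 0.0879 F [ 0.2 -0.8  0.3] j [-0.57  0.11  0.67  1.89 -0.07  1.17  1.64]
TURN 0.009 SHIFT [-0.0024 -0.0059  0.1529] dist 0.153
top
uv [231.9 231. ] xyz [0.4682 0.061  0.1733] rect c [469.2  60.9] size [15.1 43.7] ang 6.6 n 94 zmax 0.1931
uv [310.6 241. ] xyz [ 0.4439 -0.1779  0.1732] rect c [ 444.5 -179.1] size [44.6 16. ] ang 78.7 n 98 zmax 0.1947
uv [234.2 236.5] xyz [0.4639 0.0597 0.0485] rect c [469.   61.5] size [74.9 76.9] ang 46.3 n 321 zmax 0.0698
uv [306.9 247.2] xyz [ 0.4349 -0.1792  0.0496] rect c [ 442.9 -183.1] size [71.4 67.2] ang 3.1 n 254 zmax 0.0699
scene
uv [281.8 167.6] xyz [0.4737 0.0607 0.1809] rect c [471.3  61.1] size [20.3 40.5] ang 12.3 n 67 zmax 0.1917
uv [235.1 178.5] xyz [ 0.4793 -0.0703  0.1805] rect c [478.3 -68.7] size [19.9 40.7] ang 3.9 n 68 zmax 0.1886
uv [193.1 182.6] xyz [ 0.4494 -0.1774  0.1724] rect c [ 446.6 -176.6] size [45.2 21.4] ang 81.3 n 135 zmax 0.1916
uv [239.6 220.1] xyz [ 0.4931 -0.0714  0.0466] rect c [482.8 -68.8] size [70.9 76.6] ang 1.6 n 446 zmax 0.0698
uv [199.4 221.4] xyz [ 0.4616 -0.1785  0.0468] rect c [ 452.2 -178.1] size [76.  71.1] ang 76.8 n 446 zmax 0.0693
```

View pics/s1.png

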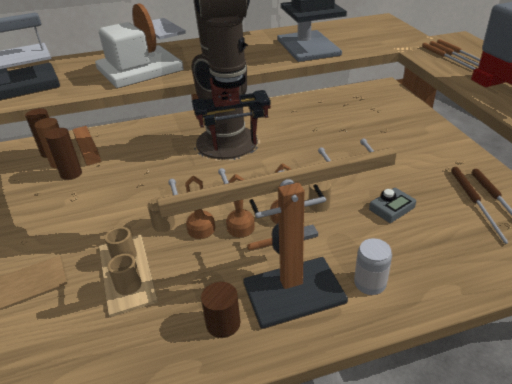

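The gripper hangs above masher B, with its fingertips at (200,140) and (255,140). The three loops have not moved. I go down and grip.

```bash
python3 jog.py '-0.0024 -0.0059 0.03 0.009 0.088; 0 0 0.04 0 0.088; 0 0 0.04 0 0.088; 0 0 0.0427 0 0.088; 0 0 0 0 0.088'; python3 go.py .4775 -.070 .147 86.5;  python3 jog.py '0 0 0 0 0; 0 0 0 0 0; 0 0 0 0 0; 0 0 0 0 0; 0 0 0 0 0; 0 0 0 0 0'; python3 go.py .4775 -.070 .147 86.5
```

```text
time: 3.1
ee_pos: [0.4758, -0.0696, 0.1442]
eef_rot: [-0.095, -3.134, 0.001]
contact_force: [-0.7, 0.5, -0.0]
gripper_width: 0.0876
grip_force: 0.0
t 3.1 pos [ 0.4758 -0.0696  0.1442] yaw 86.5 tiltz [-0.006 -0.    -1.   ] w 0.0876 F [-0.7  0.5 -0. ] j [-0.47  0.33  0.63  2.07 -0.26  0.83  1.82]
TURN 0.0 SHIFT [-0.0017 -0.0003 -0.0028] dist 0.003
time: 3.7
ee_pos: [0.4783, -0.0702, 0.1476]
eef_rot: [0.097, 3.139, 0.001]
contact_force: [1.2, 1.8, 4.9]
gripper_width: 0.0462
grip_force: 30.0
t 3.7 pos [ 0.4783 -0.0702  0.1476] yaw 86.5 tiltz [ 0.001  0.001 -1.   ] w 0.0462 F [1.2 1.8 4.9] j [-0.47  0.32  0.64  2.07 -0.26  0.83  1.82]
TURN -0.001 SHIFT [0.0008 0.0001 0.0006] dist 0.001
```

```bash
python3 jog.py '0 0 -0.03 0 0; 0 0 -0.045 0 0; 0 0 -0.045 0 0; 0 0 -0.045 0 0; 0 0 -0.045 0 0; 0 0 0 -0.082 0; 0 0 0 0 0'; python3 go.py .555 .113 .36 91.2
```

```text
time: 4.4
ee_pos: [0.478, -0.0705, 0.3577]
eef_rot: [-0.034, 3.14, 0.001]
contact_force: [-0.4, -0.8, -3.2]
gripper_width: 0.046
grip_force: 30.0
t 4.4 pos [ 0.478  -0.0705  0.3577] yaw 91.2 tiltz [ 0.002  0.001 -1.   ] w 0.046 F [-0.4 -0.8 -3.2] j [-0.6   0.07  0.7   1.79 -0.04  1.3   1.7 ]
TURN 0.001 SHIFT [-0.0808  0.1818 -0.002 ] dist 0.199
```

```bash
python3 jog.py '-0.016 0.036 0 0 0; -0.016 0.036 0 0 0; -0.016 0.036 0 0 0; -0.016 0.036 0 0 0; -0.0168 0.0378 0 0 0; 0 0 0.03 0 0; 0 0 0.033 0 0; 0 0 0 0 0';python3 jog.py '0 0 0 0 0; 0 0 0 0 0'; python3 go.py .632 .113 .295 91.2
python3 - <<'E'
from h import *
a=bot.get_image('top');P=cloud(a);beam(P)
b=bot.get_image('scene')
A=cv2.resize(a['image'][130:230,160:290],None,fx=3,fy=3);B=cv2.resize(b['image'][100:230,250:380],None,fx=3,fy=3)
A=cv2.copyMakeBorder(A,0,90,0,0,cv2.BORDER_CONSTANT);cv2.imwrite('pics/m1.png',np.hstack([A,B])[:,:,::-1])
E
```

```text
time: 5.2
ee_pos: [0.5519, 0.1128, 0.2885]
eef_rot: [0.029, -3.132, 0.006]
contact_force: [-0.7, -0.4, -1.3]
gripper_width: 0.0458
grip_force: 30.0
time: 5.4
ee_pos: [0.5556, 0.1126, 0.2953]
eef_rot: [-0.03, 3.14, 0.001]
contact_force: [1.2, -0.6, -1.3]
gripper_width: 0.0458
grip_force: 30.0
t 5.4 pos [0.5556 0.1126 0.2953] yaw 91.1 tiltz [ 0.001  0.    -1.   ] w 0.0458 F [ 1.2 -0.6 -1.3] j [-0.74  0.29  0.58  1.7  -0.17  1.2   1.47]
TURN -0.002 SHIFT [-0.0764 -0.0012  0.0004] dist 0.076
beam x(y=0) 0.6838 slope -0.0028  z 0.3137 slope -0.0043  yrange -0.2735 0.2629 halfspan x [-0.0147  0.0344] zpct [0.2909 0.3177 0.3235]
peg uv [297.8 169.6] x 0.6046..0.6615 y@.625 -0.1264 z med 0.307 tip zmax 0.3205 n 74
peg uv [336.6 170.6] x 0.6052..0.6605 y@.625 -0.2362 z med 0.3076 tip zmax 0.3193 n 79
peg uv [227.8 183.2] x 0.5506..0.5900 y@.625 0.0697 z med 0.3834 tip zmax 0.3988 n 48
peg uv [238.4 179.7] x 0.5675..0.5891 y@.625 0.0324 z med 0.3992 tip zmax 0.4 n 47
peg uv [238.1 187.5] x 0.5511..0.5648 y@.625 0.0255 z med nan tip zmax 0.4 n 30
  return _methods._mean(a, axis=axis, dtype=dtype,
  ret = ret.dtype.type(ret / rcount)
```

View pics/m1.png

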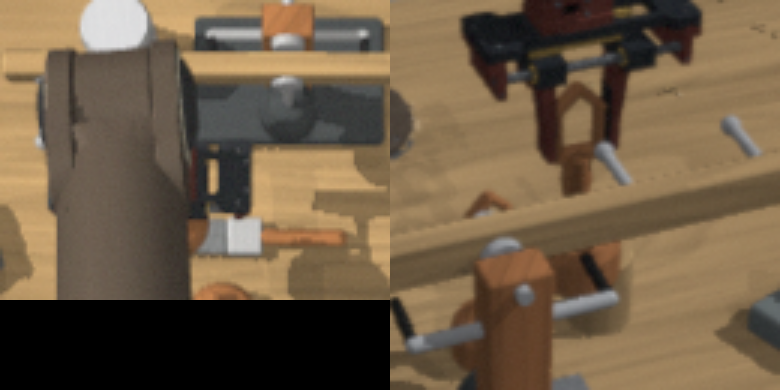

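The right half shows the loop open between the fingers at (580,120) with the LI peg ball just in front of it at (605,150), and nothing in the way. I insert it.

```bash
python3 jog.py '-0.015 0 0 0 0; -0.015 0 0 0 0; -0.015 0 0 0 0; -0.015 0 0 0 0; -0.0164 -0.001 0 0 0; 0 0 0 0 0';  python3 go.py .632 .113 .272 91.2
python3 - <<'E'
from h import *
a=bot.get_image('scene');beam(cloud(a))
B=cv2.resize(a['image'][90:230,150:410],None,fx=3,fy=3);cv2.imwrite('pics/m2.png',B[:,:,::-1])
E
```

```text
time: 6.1
ee_pos: [0.633, 0.1132, 0.2946]
eef_rot: [-0.031, 3.139, -0.0]
contact_force: [0.6, -0.8, -2.2]
gripper_width: 0.0462
grip_force: 30.0
t 6.1 pos [0.633  0.1132 0.2946] yaw 91.1 tiltz [ 0.002 -0.    -1.   ] w 0.0462 F [ 0.6 -0.8 -2.2] j [-0.65  0.44  0.57  1.51 -0.24  1.26  1.55]
TURN -0.001 SHIFT [ 0.0011 -0.0002  0.0226] dist 0.023
beam x(y=0) 0.6912 slope -0.0206  z 0.3066 slope 0.0025  yrange -0.2735 0.2662 halfspan x [-0.0202  0.025 ] zpct [0.285  0.3101 0.3189]
peg uv [326.  133.9] x 0.5989..0.6620 y@.625 0.1108 z med 0.3787 tip zmax 0.3999 n 1782
peg uv [365.8 144.9] x 0.5989..0.6512 y@.625 0.2228 z med 0.3059 tip zmax 0.3127 n 79
peg uv [222.6 175.3] x 0.6078..0.6596 y@.625 -0.1256 z med 0.3057 tip zmax 0.313 n 84
peg uv [172.6 186. ] x 0.6104..0.6615 y@.625 -0.2348 z med 0.3059 tip zmax 0.3138 n 90
```

View pics/m2.png

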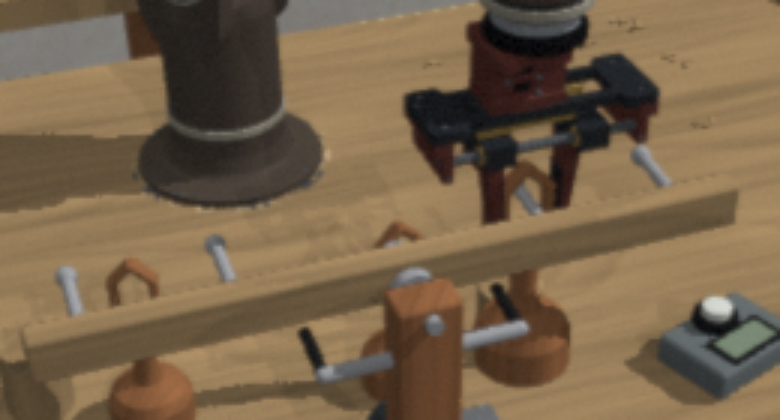

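The peg runs through the loop at (530,200) and the beam is level. I lower and release.

```bash
python3 jog.py '0 0 0.008 0 0; 0 0 0.008 0 0; 0 0 0.008 0 0; 0 0 0 0 0; 0 0 0 0 0.06; 0 0 0 0 0.088; 0 0 0 0 0.088; 0 0 0 0 0.088'; python3 jog.py '0 0 -0.01 0 0.088; 0 0 -0.02 0 0.088; 0 0 -0.04 0 0.088; 0 0 -0.04 0 0.088; 0.03 0 -0.02 0 0.088; 0.045 0 0 0 0.088; 0.045 0 0 0 0.088; 0 0 0 0 0.088'
python3 go.py .4455 -.178 .36 79.5
python3 - <<'E'
from h import *
for n in('top','scene'):
    d=bot.get_image(n);P=cloud(d);print(n);beam(P);show(blobs(P,.13,.2,(.35,.56),(-.25,.15),15))
    s=((0,0) if n=='top' else (90,150))
B=cv2.resize(d['image'][90:230,150:410],None,fx=3,fy=3);cv2.imwrite('pics/m3.png',B[:,:,::-1])
E
```

```text
time: 6.95
ee_pos: [0.6315, 0.1133, 0.2702]
eef_rot: [-0.031, 3.141, -0.0]
contact_force: [-0.7, 0.4, -0.2]
gripper_width: 0.0744
grip_force: 0.0
time: 7.75
ee_pos: [0.5073, 0.1102, 0.4014]
eef_rot: [0.033, -3.141, -0.005]
contact_force: [0.4, 0.2, 1.5]
gripper_width: 0.0879
grip_force: 0.0
t 7.75 pos [0.5073 0.1102 0.4014] yaw 91.2 tiltz [-0.001  0.003 -1.   ] w 0.0879 F [0.4 0.2 1.5] j [-0.82  0.13  0.59  1.63 -0.07  1.41  1.37]
TURN 0.204 SHIFT [ 0.0082 -0.2947  0.0405] dist 0.298
top
beam x(y=0) 0.6832 slope -0.0054  z 0.3142 slope -0.0773  yrange -0.2737 0.2647 halfspan x [-0.0142  0.0343] zpct [0.2934 0.3175 0.3386]
peg uv [297.9 169.6] x 0.6038..0.6616 y@.625 -0.1259 z med 0.3189 tip zmax 0.3278 n 69
peg uv [337.4 169.8] x 0.6061..0.6618 y@.625 -0.2352 z med 0.327 tip zmax 0.3354 n 77
uv [233.1 230.8] xyz [0.4686 0.0574 0.1737] rect c [469.9  57.6] size [15.4 37.1] ang 9.1 n 79 zmax 0.1966
uv [310.3 241.1] xyz [ 0.4437 -0.1772  0.1712] rect c [ 443.9 -179.1] size [44.9 18.6] ang 79.3 n 104 zmax 0.1938
scene
beam x(y=0) 0.6916 slope -0.0194  z 0.3054 slope -0.0823  yrange -0.2730 0.2652 halfspan x [-0.0185  0.0247] zpct [0.273  0.3089 0.3349]
peg uv [364.8 151.6] x 0.5978..0.6502 y@.625 0.2224 z med 0.2871 tip zmax 0.2945 n 77
peg uv [323.6 158.9] x 0.6021..0.6553 y@.625 0.1116 z med 0.2963 tip zmax 0.3023 n 184
peg uv [222.5 171.5] x 0.6064..0.6600 y@.625 -0.1248 z med 0.3161 tip zmax 0.3237 n 83
peg uv [171.6 178.5] x 0.6075..0.6593 y@.625 -0.2337 z med 0.3251 tip zmax 0.3317 n 91
uv [282.2 167.6] xyz [0.473  0.0622 0.18  ] rect c [470.5  63.1] size [18.8 42.1] ang 11.7 n 70 zmax 0.1905
uv [192.9 180.4] xyz [ 0.4484 -0.1771  0.1791] rect c [ 447.3 -177.5] size [44.1 18. ] ang 72.3 n 88 zmax 0.1906
```

View pics/m3.png

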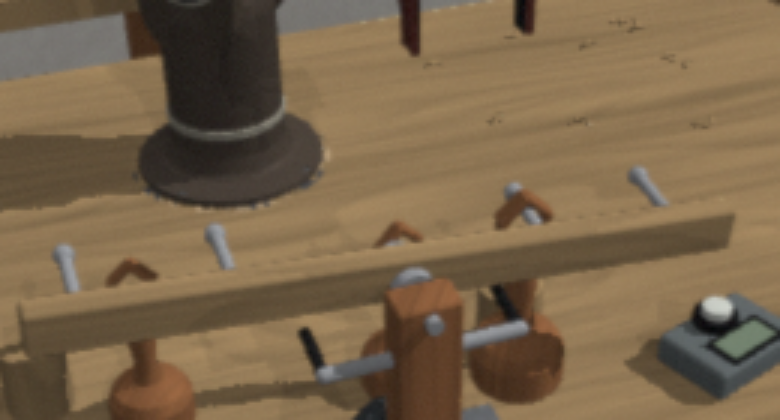

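The first masher hangs on LI, its loop at (525,200), and the beam is tilted -0.08 as expected. Next is masher C.

```bash
python3 jog.py '0 0 0 0.102 0.088; 0 0 0 0.102 0.088; 0.001 -0.042 0.006 0 0.088; 0.001 -0.042 0.006 0 0.088; 0.001 -0.042 0.006 0 0.088; 0.001 -0.042 0.006 0 0.088; 0.001 -0.042 0.006 0 0.088; 0.002 -0.042 0.006 0 0.088';  python3 jog.py '0.001 -0.042 0.004 0 0.088; 0 0 0 0 0.088; 0 0 0 0 0.088'; python3 go.py .4455 -.178 .147 79.5
```

```text
time: 8.65
ee_pos: [0.4591, -0.1377, 0.3644]
eef_rot: [0.289, 3.127, -0.002]
contact_force: [0.7, -0.3, 0.2]
gripper_width: 0.0877
grip_force: 0.0
time: 8.95
ee_pos: [0.4505, -0.1778, 0.3603]
eef_rot: [0.293, 3.127, -0.002]
contact_force: [1.0, 0.6, -0.0]
gripper_width: 0.0879
grip_force: 0.0
t 8.95 pos [ 0.4505 -0.1778  0.3603] yaw 79.3 tiltz [ 0.    -0.001 -1.   ] w 0.0879 F [ 1.   0.6 -0. ] j [-0.51  0.07  0.85  1.79 -0.05  1.31  1.74]
TURN -0.004 SHIFT [ 0.005  -0.0008  0.2133] dist 0.213
```

```bash
python3 jog.py '0.005 -0.0008 0.045 -0.004 0.088; 0 0 0.045 0 0.088; 0 0 0.045 0 0.088; 0 0 0.045 0 0.088; 0 0 0.0333 0 0.088; 0 0 0 0 0.088; 0 0 0 0 0.088'; python3 go.py .4455 -.178 .147 79.5;python3 jog.py '0 0 0 0 0; 0 0 0 0 0; 0 0 0 0 0; 0 0 0 0 0; 0 0 0 0 0; 0 0 0 0 0'; python3 go.py .4455 -.178 .147 91.2
```

```text
time: 9.65
ee_pos: [0.4456, -0.1762, 0.147]
eef_rot: [-0.281, -3.128, 0.001]
contact_force: [-0.7, -0.1, 0.5]
gripper_width: 0.0877
grip_force: 0.0
t 9.65 pos [ 0.4456 -0.1762  0.147 ] yaw 79.7 tiltz [-0.001 -0.001 -1.   ] w 0.0877 F [-0.7 -0.1  0.5] j [-0.35  0.34  0.78  2.08 -0.32  0.84  2.01]
TURN 0.004 SHIFT [-0.0003 -0.0018  0.    ] dist 0.002
time: 10.25
ee_pos: [0.4449, -0.1765, 0.1469]
eef_rot: [0.282, 3.128, 0.0]
contact_force: [-0.7, -1.1, 2.2]
gripper_width: 0.0459
grip_force: 30.0
t 10.25 pos [ 0.4449 -0.1765  0.1469] yaw 79.7 tiltz [ 0.001 -0.    -1.   ] w 0.0459 F [-0.7 -1.1  2.2] j [-0.35  0.34  0.78  2.08 -0.33  0.83  2.01]
TURN -0.201 SHIFT [-0.0006 -0.0015 -0.0001] dist 0.002
```

```bash
python3 jog.py '0 0 -0.03 0 0; 0 0 -0.045 0 0; 0 0 -0.045 0 0; 0 0 -0.045 0 0; 0 0 -0.045 0 0; 0 0 0 -0.1 0; 0 0 0 -0.101 0; 0 0 0 0 0'; python3 go.py .563 -.235 .313 91.2
```

```text
time: 11.05
ee_pos: [0.4445, -0.1763, 0.3566]
eef_rot: [-0.036, 3.141, 0.001]
contact_force: [0.5, -0.2, -1.2]
gripper_width: 0.0458
grip_force: 30.0
t 11.05 pos [ 0.4445 -0.1763  0.3566] yaw 91.3 tiltz [-0.     0.001 -1.   ] w 0.0458 F [ 0.5 -0.2 -1.2] j [-0.53  0.06  0.87  1.8  -0.05  1.3   1.94]
TURN 0.002 SHIFT [-0.1173 -0.0612  0.0436] dist 0.139
```

```bash
python3 jog.py '-0.0385 -0.02 0 0 0; -0.0385 -0.02 0 0 0; -0.0403 -0.0212 0 0 0; 0 0 0.022 0 0; 0 0 0.0216 0 0; 0 0 0 0 0; 0 0 0 0 0; 0 0 0 0 0'; python3 go.py .640 -.2345 .313 91.2
python3 - <<'E'
from h import *
a=bot.get_image('scene');beam(cloud(a))
P=cloud(a);show(blobs(P,.29,.38,(.5,.6),(-.35,-.15),15))
B=cv2.resize(a['image'][90:230,110:370],None,fx=3,fy=3);cv2.imwrite('pics/m4.png',B[:,:,::-1])
E
```

```text
time: 11.85
ee_pos: [0.5636, -0.2353, 0.3143]
eef_rot: [-0.032, 3.14, -0.0]
contact_force: [0.2, 1.3, -1.8]
gripper_width: 0.0459
grip_force: 30.0
t 11.85 pos [ 0.5636 -0.2353  0.3143] yaw 91.2 tiltz [ 0.002 -0.    -1.   ] w 0.0459 F [ 0.2  1.3 -1.8] j [-0.3   0.43  0.88  1.58 -0.34  1.3   2.22]
TURN -0.001 SHIFT [-0.0764 -0.0008  0.0014] dist 0.076
beam x(y=0) 0.6916 slope -0.0193  z 0.3053 slope -0.0827  yrange -0.2736 0.2646 halfspan x [-0.0181  0.0242] zpct [0.2727 0.309  0.3349]
peg uv [167.6 155.8] x 0.5538..0.6586 y@.625 -0.2320 z med 0.3866 tip zmax 0.3998 n 1308
peg uv [364.8 151.6] x 0.5998..0.6502 y@.625 0.2226 z med 0.2861 tip zmax 0.2936 n 77
peg uv [323.6 158.9] x 0.6005..0.6537 y@.625 0.1117 z med 0.296 tip zmax 0.3042 n 184
peg uv [222.5 171.5] x 0.6107..0.6595 y@.625 -0.1249 z med 0.3159 tip zmax 0.3239 n 82
uv [167.1 161.6] xyz [ 0.5719 -0.2345  0.3305] rect c [ 576.6 -235. ] size [42.4 75. ] ang 3.9 n 603 zmax 0.3799
```

View pics/m4.png

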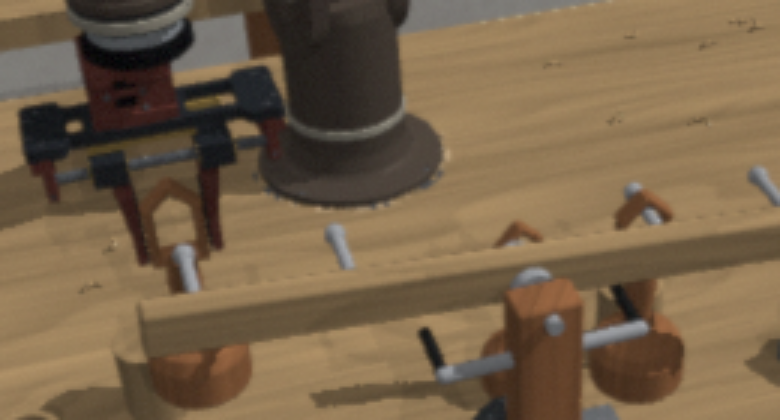

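Masher C is in front of the RO peg: the ball is at (183,252) and the loop opening at (172,225), nearer the robot. The camera looks down, so this fits the measured pose. I insert it.

```bash
python3 jog.py '-0.015 0 0.001 0 0; -0.015 0 0 0 0; -0.015 0 0 0 0; -0.015 0 0 0 0; -0.0164 -0.001 0 0 0; 0 0 0 0 0'
python3 - <<'E'
from h import *
a=bot.get_image('scene');beam(cloud(a))
E
python3 jog.py '0 0 0.008 0 0; 0 0 0.008 0 0; 0 0 0.008 0 0; 0 0 0 0 0'; python3 go.py .640 -.2345 .28 91.2
```

```text
time: 12.5
ee_pos: [0.6416, -0.2335, 0.3126]
eef_rot: [-0.036, 3.14, -0.001]
contact_force: [0.2, -0.4, -1.9]
gripper_width: 0.046
grip_force: 30.0
beam x(y=0) 0.6901 slope -0.0030  z 0.3095 slope -0.1280  yrange -0.3069 0.2649 halfspan x [-0.0215  0.0258] zpct [0.2744 0.3112 0.389 ]
peg uv [364.8 151.6] x 0.5992..0.6514 y@.625 0.2224 z med 0.287 tip zmax 0.2936 n 77
peg uv [185.8 152.9] x 0.6311..0.6616 y@.625 -0.2019 z med 0.3974 tip zmax 0.3981 n 44
peg uv [323.6 158.9] x 0.6010..0.6545 y@.625 0.1115 z med 0.2964 tip zmax 0.3046 n 184
peg uv [172.6 177.6] x 0.6212..0.6619 y@.625 -0.2263 z med 0.3403 tip zmax 0.3554 n 496
peg uv [222.6 171.4] x 0.6097..0.6592 y@.625 -0.1247 z med 0.3162 tip zmax 0.3226 n 81
peg uv [178.1 210.8] x 0.6439..0.6591 y@.625 -0.2384 z med nan tip zmax 0.268 n 102
time: 12.95
ee_pos: [0.6388, -0.2341, 0.2866]
eef_rot: [0.033, -3.14, -0.001]
contact_force: [-0.6, 0.7, -2.5]
gripper_width: 0.0463
grip_force: 30.0
t 12.95 pos [ 0.6388 -0.2341  0.2866] yaw 91.2 tiltz [-0.002  0.001 -1.   ] w 0.0463 F [-0.6  0.7 -2.5] j [-0.23  0.58  0.83  1.42 -0.43  1.33  2.22]
TURN -0.0 SHIFT [-0.0012 -0.0004  0.0066] dist 0.007
  return _methods._mean(a, axis=axis, dtype=dtype,
  ret = ret.dtype.type(ret / rcount)
```

```bash
python3 jog.py '0 0 0.007 0 0; 0 0 0.007 0 0; 0 0 0.004 0 0; 0 0 0 0 0; 0 0 0 0 0.06; 0 0 0 0 0.088; 0 0 0 0 0.088; 0 0 0 0 0.088'; python3 jog.py '0 0 -0.01 0 0.088; 0 0 -0.02 0 0.088; 0 0 -0.04 0 0.088; 0 0 -0.04 0 0.088; 0.03 0 -0.03 0 0.088; 0.045 0 0 0 0.088; 0.045 0 0 0 0.088; 0 0 0 0 0.088'
python3 go.py .470 .061 .37 97
python3 - <<'E'
from h import *
for n in('top','scene'):
    d=bot.get_image(n);P=cloud(d);print(n);beam(P);show(blobs(P,.13,.2,(.35,.56),(-.25,.15),15))
B=cv2.resize(d['image'][90:230,120:380],None,fx=3,fy=3);cv2.imwrite('pics/m5.png',B[:,:,::-1])
E
```

```text
time: 13.75
ee_pos: [0.6399, -0.2342, 0.2702]
eef_rot: [-0.034, 3.141, 0.0]
contact_force: [-0.3, -0.5, -0.4]
gripper_width: 0.0745
grip_force: 0.0
time: 14.55
ee_pos: [0.5139, -0.2398, 0.4118]
eef_rot: [-0.023, 3.14, 0.004]
contact_force: [0.2, -1.0, 0.5]
gripper_width: 0.0879
grip_force: 0.0
t 14.55 pos [ 0.5139 -0.2398  0.4118] yaw 90.9 tiltz [ 0.002  0.003 -1.   ] w 0.0879 F [ 0.2 -1.   0.5] j [-0.36  0.28  0.94  1.51 -0.23  1.46  2.17]
TURN -0.107 SHIFT [0.007  0.3038 0.0426] dist 0.307
top
beam x(y=0) 0.6825 slope -0.0114  z 0.3152 slope 0.0717  yrange -0.2742 0.2628 halfspan x [-0.0133  0.035 ] zpct [0.2884 0.3148 0.3349]
peg uv [173.9 167.6] x 0.5964..0.6605 y@.625 0.2218 z med 0.3236 tip zmax 0.3352 n 85
peg uv [213.7 169.8] x 0.5994..0.6618 y@.625 0.1118 z med 0.3141 tip zmax 0.3271 n 213
peg uv [297.6 170.9] x 0.6038..0.6617 y@.625 -0.1264 z med 0.2995 tip zmax 0.309 n 85
peg uv [334.5 171.8] x 0.6056..0.6618 y@.625 -0.2342 z med 0.2899 tip zmax 0.3014 n 195
uv [231.8 230.9] xyz [0.4682 0.0614 0.1737] rect c [469.2  61. ] size [15.1 43.7] ang 7.5 n 93 zmax 0.1961
scene
beam x(y=0) 0.6914 slope -0.0195  z 0.3061 slope 0.0648  yrange -0.2735 0.2658 halfspan x [-0.0184  0.025 ] zpct [0.2746 0.3061 0.3299]
peg uv [366.  139.4] x 0.5998..0.6552 y@.625 0.2220 z med 0.3211 tip zmax 0.3275 n 80
peg uv [323.4 153. ] x 0.6030..0.6537 y@.625 0.1100 z med 0.3136 tip zmax 0.3256 n 190
peg uv [223.  178.3] x 0.6094..0.6602 y@.625 -0.1257 z med 0.2984 tip zmax 0.3059 n 83
peg uv [174.1 193.7] x 0.6084..0.6607 y@.625 -0.2348 z med 0.2918 tip zmax 0.2979 n 209
uv [281.8 167.5] xyz [0.4725 0.0612 0.1802] rect c [469.9  62.3] size [19.1 39.5] ang 6.1 n 66 zmax 0.1908
```

View pics/m5.png

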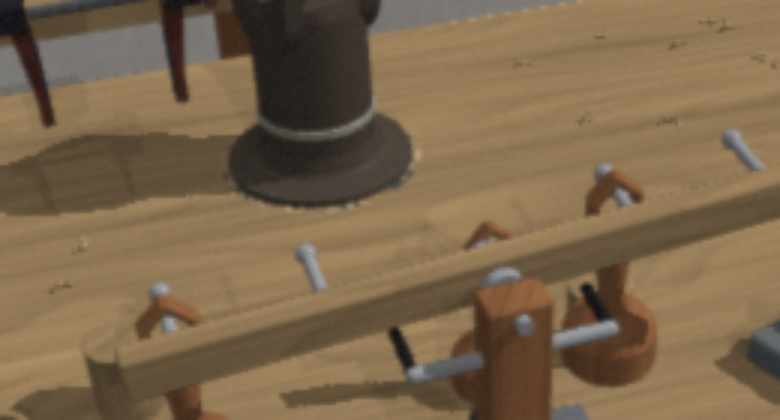

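Masher C hangs on RO, its loop at (168,320), and the beam sits at +0.07. Masher A is where it was.

```bash
python3 jog.py '0 0 0 -0.107 0.088; 0.001 0.044 0.004 0 0.088; 0.001 0.044 0.004 0 0.088; 0.001 0.044 0.004 0 0.088; 0.001 0.044 0.004 0 0.088; 0.001 0.044 0.004 0 0.088; 0.002 0.044 0.01 0 0.088; 0 0.039 0.012 0 0.088'; python3 jog.py '0 0 0 0 0.088; 0 0 0 0 0.088'; python3 go.py .470 .061 .147 97
```

```text
time: 15.45
ee_pos: [0.4746, 0.066, 0.3686]
eef_rot: [-0.204, 3.133, 0.001]
contact_force: [0.5, 1.4, 0.1]
gripper_width: 0.0879
grip_force: 0.0
time: 15.65
ee_pos: [0.4748, 0.064, 0.3681]
eef_rot: [0.206, -3.135, 0.002]
contact_force: [-0.7, -0.7, 0.5]
gripper_width: 0.0876
grip_force: 0.0
t 15.65 pos [0.4748 0.064  0.3681] yaw 97.5 tiltz [-0.    -0.001 -1.   ] w 0.0876 F [-0.7 -0.7  0.5] j [-0.9   0.05  0.71  1.78 -0.03  1.33  1.52]
TURN 0.009 SHIFT [ 0.005  -0.0021  0.2211] dist 0.221
```

Run:
```python
from h import *
for n in('top','scene'):
    P=cloud(bot.get_image(n));show(blobs(P,.13,.2,(.35,.56),(-.25,.15),15))
```

```text
uv [281.7 167.5] xyz [0.4732 0.0608 0.1807] rect c [470.9  62.1] size [39.7 16.8] ang 86.7 n 67 zmax 0.1908
```

```bash
python3 jog.py '0.005 -0.002 0.045 0.009 0.088; 0 0 0.045 0 0.088; 0 0 0.045 0 0.088; 0 0 0.045 0 0.088; 0 0 0.041 0 0.088; 0 0 0 0 0.088; 0 0 0 0 0.088'; python3 jog.py '0 0 0 0 0; 0 0 0 0 0; 0 0 0 0 0; 0 0 0 0 0; 0 0 0 0 0; 0 0 0 0 0'; python3 go.py .470 .061 .147 91.2
python3 jog.py '0 0 -0.03 0 0; 0 0 -0.045 0 0; 0 0 -0.045 0 0; 0 0 -0.045 0 0; 0 0 -0.045 0 0; 0 0 0 0.101 0; 0 0 0 0 0; 0 0 0 0 0'; python3 go.py .553 .222 .309 91.2
```

```text
time: 16.45
ee_pos: [0.4701, 0.0587, 0.1478]
eef_rot: [0.183, -3.136, 0.002]
contact_force: [0.9, 0.5, 0.5]
gripper_width: 0.0877
grip_force: 0.0
time: 17.05
ee_pos: [0.4696, 0.0603, 0.1474]
eef_rot: [-0.188, 3.135, 0.001]
contact_force: [0.5, 2.0, 2.3]
gripper_width: 0.0459
grip_force: 30.0
t 17.05 pos [0.4696 0.0603 0.1474] yaw 96.8 tiltz [ 0.001  0.001 -1.   ] w 0.0459 F [0.5 2.  2.3] j [-0.78  0.31  0.67  2.09 -0.26  0.82  1.74]
TURN 0.099 SHIFT [-0.0004  0.0007  0.0004] dist 0.001
time: 17.85
ee_pos: [0.4687, 0.0599, 0.3561]
eef_rot: [0.033, -3.14, 0.001]
contact_force: [-0.4, 0.2, -1.0]
gripper_width: 0.0456
grip_force: 30.0
t 17.85 pos [0.4687 0.0599 0.3561] yaw 91.2 tiltz [-0.002 -0.    -1.   ] w 0.0456 F [-0.4  0.2 -1. ] j [-0.93  0.04  0.74  1.81 -0.03  1.3   1.41]
TURN -0.0 SHIFT [-0.0878  0.1603  0.0469] dist 0.189
```

```bash
python3 jog.py '0 0.04 0 0 0; -0.012 0.04 0 0 0; -0.035 0.04 0 0 0; -0.0408 0.0403 0 0 0; 0 0 0.025 0 0; 0 0 0.0219 0 0; 0 0 0 0 0; 0 0 0 0 0'; python3 go.py .631 .222 .309 91.2
python3 - <<'E'
from h import *
a=bot.get_image('scene');P=cloud(a);beam(P)
B=cv2.resize(a['image'][70:210,190:450],None,fx=3,fy=3);cv2.imwrite('pics/m6.png',B[:,:,::-1])
E
```

```text
time: 18.65
ee_pos: [0.5467, 0.2138, 0.3094]
eef_rot: [0.03, -3.14, 0.002]
contact_force: [0.5, 0.2, -0.9]
gripper_width: 0.0464
grip_force: 30.0
t 18.65 pos [0.5467 0.2138 0.3094] yaw 91.1 tiltz [-0.002 -0.001 -1.   ] w 0.0464 F [ 0.5  0.2 -0.9] j [-0.96  0.34  0.67  1.63 -0.22  1.25  1.34]
TURN -0.002 SHIFT [-0.0845  0.0065  0.0003] dist 0.085
beam x(y=0) 0.6913 slope -0.0195  z 0.3061 slope 0.0649  yrange -0.2735 0.2658 halfspan x [-0.0184  0.025 ] zpct [0.2747 0.3062 0.3299]
peg uv [352.9 118.9] x 0.5500..0.6519 y@.625 0.2110 z med 0.3851 tip zmax 0.3998 n 1282
peg uv [323.4 153. ] x 0.6038..0.6563 y@.625 0.1099 z med 0.3135 tip zmax 0.3262 n 189
peg uv [223.  178.3] x 0.6066..0.6588 y@.625 -0.1257 z med 0.298 tip zmax 0.305 n 83
peg uv [174.1 193.8] x 0.6092..0.6607 y@.625 -0.2346 z med 0.2913 tip zmax 0.2983 n 209
```

View pics/m6.png

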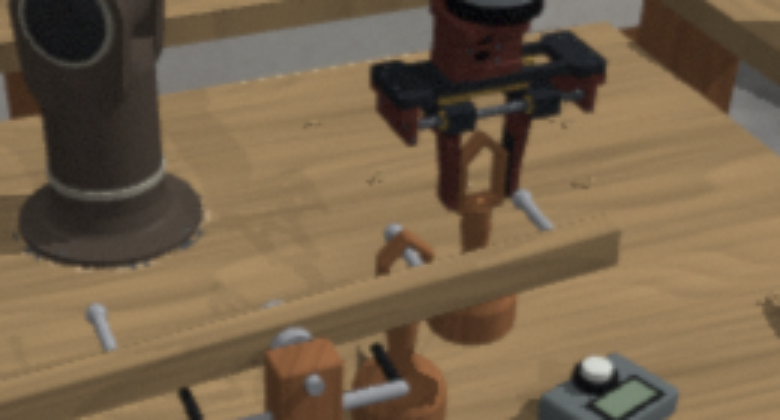

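Masher A is in front of the LO peg: the ball is at (522,197) and the loop at (483,170), about 7 mm too far right. I correct that and insert.

```bash
python3 jog.py '-0.007 0.007 0 0 0; -0.0155 0 0 0 0; -0.0155 0 0 0 0; -0.0155 0 0 0 0; -0.0155 0 0 0 0; -0.0155 0 0 0 0; 0 0 0 0 0; 0 0 0 0 0';python3 go.py .631 .222 .309 91.2
python3 - <<'E'
from h import *
a=bot.get_image('scene');beam(cloud(a))
B=cv2.resize(a['image'][70:210,190:450],None,fx=3,fy=3);cv2.imwrite('pics/m7.png',B[:,:,::-1])
E
```

```text
time: 19.5
ee_pos: [0.6316, 0.2229, 0.3105]
eef_rot: [-0.029, 3.141, 0.0]
contact_force: [-0.2, -0.0, -2.6]
gripper_width: 0.0461
grip_force: 30.0
t 19.5 pos [0.6316 0.2229 0.3105] yaw 91.0 tiltz [ 0.  0. -1.] w 0.0461 F [-0.2 -0.  -2.6] j [-0.83  0.5   0.65  1.41 -0.3   1.33  1.42]
TURN -0.003 SHIFT [ 0.0006 -0.0009  0.0015] dist 0.002
beam x(y=0) 0.6913 slope -0.0198  z 0.3062 slope 0.0658  yrange -0.2735 0.2652 halfspan x [-0.0185  0.0247] zpct [0.2747 0.3063 0.33  ]
peg uv [370.4 130.9] x 0.6040..0.6619 y@.625 0.2239 z med 0.3501 tip zmax 0.3784 n 834
peg uv [338. 124.] x 0.6034..0.6613 y@.625 0.1412 z med 0.3827 tip zmax 0.3987 n 101
peg uv [401.6 116.9] x 0.6540..0.6617 y@.625 0.3021 z med nan tip zmax 0.3908 n 25
peg uv [323.4 153. ] x 0.6042..0.6555 y@.625 0.1102 z med 0.3135 tip zmax 0.325 n 190
peg uv [366.2 168.7] x 0.6238..0.6455 y@.625 0.2115 z med 0.2572 tip zmax 0.257 n 48
peg uv [223.  178.3] x 0.6083..0.6608 y@.625 -0.1256 z med 0.2983 tip zmax 0.305 n 83
peg uv [174.1 193.8] x 0.6084..0.6603 y@.625 -0.2347 z med 0.2913 tip zmax 0.298 n 211
  return _methods._mean(a, axis=axis, dtype=dtype,
  ret = ret.dtype.type(ret / rcount)
```

View pics/m7.png

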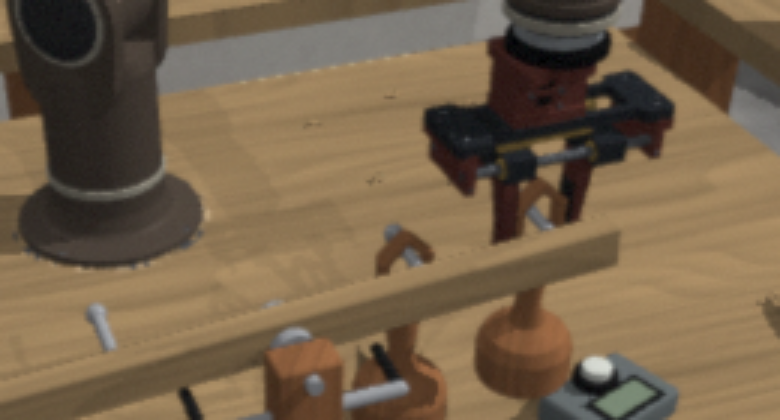

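The LO peg passes through the loop at (540,215) and the beam has not moved. I lower, release and retreat.

```bash
python3 jog.py '0 0 0.009 0 0; 0 0 0.009 0 0; 0 0 0.008 0 0; 0 0 0.008 0 0; 0 0 0.006 0 0; 0 0 0 0 0; 0 0 0 0 0.06; 0 0 0 0 0.088'; python3 jog.py '0 0 0 0 0.088; 0 0 0 0 0.088; 0 0 -0.01 0 0.088; 0 0 -0.02 0 0.088; 0 0 -0.04 0 0.088; 0 0 -0.04 0 0.088; 0.03 0 -0.03 0 0.088; 0.045 0 0 0 0.088';python3 jog.py '0.045 0 0 0 0.088; 0.04 0 0 0 0.088; 0 0 0 0 0.088'
python3 go.py .4535 .181 .055 91.2
python3 - <<'E'
from h import *
for n in('top','scene'):
    d=bot.get_image(n);P=cloud(d);print(n);beam(P);show(blobs(P,.07,.115,(.35,.66),(-.5,.25),60))
B=cv2.resize(d['image'][90:250,110:410],None,fx=2.6,fy=2.6);cv2.imwrite('pics/m8.png',B[:,:,::-1])
E
```

```text
time: 20.35
ee_pos: [0.6318, 0.2216, 0.2705]
eef_rot: [-0.027, 3.141, -0.002]
contact_force: [-0.3, -0.8, 0.0]
gripper_width: 0.0586
grip_force: 0.0
time: 21.15
ee_pos: [0.5585, 0.2204, 0.4145]
eef_rot: [-0.025, 3.135, 0.002]
contact_force: [-0.3, 0.7, 0.2]
gripper_width: 0.0881
grip_force: 0.0
time: 21.45
ee_pos: [0.4679, 0.2197, 0.4117]
eef_rot: [0.033, -3.14, -0.006]
contact_force: [-0.0, -0.1, 0.2]
gripper_width: 0.0875
grip_force: 0.0
t 21.45 pos [0.4679 0.2197 0.4117] yaw 91.2 tiltz [-0.001  0.004 -1.   ] w 0.0875 F [-0.  -0.1  0.2] j [-1.12  0.12  0.67  1.62 -0.08  1.43  1.15]
TURN -0.0 SHIFT [ 0.0149 -0.0398  0.3566] dist 0.359
top
beam x(y=0) 0.6824 slope -0.0097  z 0.3144 slope -0.0666  yrange -0.2727 0.2646 halfspan x [-0.0131  0.0348] zpct [0.2935 0.3164 0.3366]
peg uv [176.6 170.4] x 0.5965..0.6615 y@.625 0.2206 z med 0.2897 tip zmax 0.2999 n 198
peg uv [214.2 171.3] x 0.5987..0.6614 y@.625 0.1117 z med 0.2966 tip zmax 0.312 n 205
peg uv [298.  169.7] x 0.6023..0.6611 y@.625 -0.1261 z med 0.3172 tip zmax 0.3253 n 72
peg uv [336. 170.] x 0.6061..0.6615 y@.625 -0.2341 z me
[... 670 characters left out ...]
.2203 z med 0.2892 tip zmax 0.2966 n 166
peg uv [323.5 158.6] x 0.6049..0.6543 y@.625 0.1107 z med 0.2972 tip zmax 0.309 n 181
peg uv [222.5 171.9] x 0.6080..0.6568 y@.625 -0.1251 z med 0.3148 tip zmax 0.3213 n 82
peg uv [172.3 181.6] x 0.6095..0.6610 y@.625 -0.2339 z med 0.323 tip zmax 0.3297 n 212
peg uv [177.4 210.5] x 0.6385..0.6515 y@.625 -0.2331 z med nan tip zmax 0.2598 n 78
uv [154.1 206.9] xyz [ 0.3945 -0.2906  0.0777] rect c [ 392.1 -288.8] size [65.1 39.1] ang 25.2 n 147 zmax 0.0843
uv [117.8 237.9] xyz [ 0.4986 -0.3919  0.0841] rect c [ 496.7 -392.6] size [66.4 61.2] ang 46.6 n 410 zmax 0.0956
uv [121.7 266.2] xyz [ 0.6034 -0.3874  0.0843] rect c [ 601.3 -387.6] size [64.7 63.5] ang 19.6 n 464 zmax 0.0953
  return _methods._mean(a, axis=axis, dtype=dtype,
  ret = ret.dtype.type(ret / rcount)
```

View pics/m8.png

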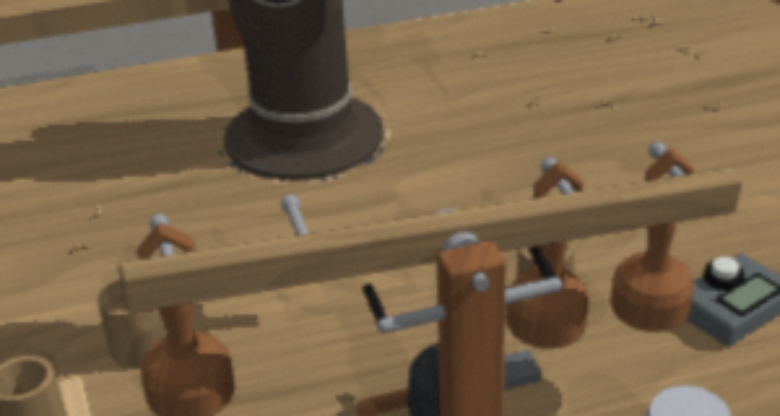

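All three mashers hang, with loops at (165,240), (558,180) and (670,165), and the beam is at -0.07. Next is beaker D1.

```bash
python3 jog.py '0.0075 -0.02 0.04 0 0.088; 0.0075 -0.02 0.045 0 0.088; 0 0 0.045 0 0.088; 0 0 0.045 0 0.088; 0 0 0.045 0 0.088; 0 0 0.045 0 0.088; 0 0 0 0 0.088; 0 0 0 0 0.088'; python3 go.py .4535 .181 .052 91.2
```

```text
time: 22.35
ee_pos: [0.4584, 0.1787, 0.1455]
eef_rot: [0.026, -3.141, 0.003]
contact_force: [0.1, -0.3, -0.0]
gripper_width: 0.0878
grip_force: 0.0
t 22.35 pos [0.4584 0.1787 0.1455] yaw 90.9 tiltz [-0.    -0.002 -1.   ] w 0.0878 F [ 0.1 -0.3 -0. ] j [-0.98  0.34  0.63  2.05 -0.27  0.83  1.39]
TURN -0.005 SHIFT [0.0048 0.0026 0.0935] dist 0.094
```

```bash
python3 jog.py '0.0048 0.0026 0.02 -0.005 0.088; 0 0 0.025 0 0.088; 0 0 0.025 0 0.088; 0 0 0.0235 0 0.088; 0 0 0 0 0.088; 0 0 0 0 0.088'; python3 go.py .4535 .181 .052 91.2; python3 jog.py '0 0 0 0 0; 0 0 0 0 0; 0 0 0 0 0; 0 0 0 0 0; 0 0 0 0 0';python3 go.py .4535 .181 .052 91.2;  python3 jog.py '0 0 -0.03 0 0; 0 0 -0.045 0 0; 0 0 -0.045 0 0; 0 0 -0.045 0 0; 0 0 0 0 0; 0 0 0 0 0';python3 go.py .4955 -.393 .217 93
```

```text
time: 22.95
ee_pos: [0.4541, 0.1825, 0.0536]
eef_rot: [-0.036, 3.139, 0.002]
contact_force: [0.3, -0.1, -0.3]
gripper_width: 0.0876
grip_force: 0.0
t 22.95 pos [0.4541 0.1825 0.0536] yaw 91.3 tiltz [ 0.002  0.001 -1.   ] w 0.0876 F [ 0.3 -0.1 -0.3] j [-0.89  0.49  0.52  2.12 -0.41  0.63  1.51]
TURN 0.002 SHIFT [ 0.0006 -0.0015  0.0016] dist 0.002
time: 23.45
ee_pos: [0.4529, 0.1825, 0.0525]
eef_rot: [-0.036, 3.14, 0.002]
contact_force: [-0.7, -0.9, 9.1]
gripper_width: 0.0653
grip_force: 30.0
t 23.45 pos [0.4529 0.1825 0.0525] yaw 91.3 tiltz [ 0.001  0.001 -1.   ] w 0.0653 F [-0.7 -0.9  9.1] j [-0.89  0.49  0.52  2.12 -0.41  0.63  1.51]
TURN 0.002 SHIFT [-0.0006 -0.0015  0.0005] dist 0.002
time: 24.05
ee_pos: [0.4524, 0.1825, 0.2173]
eef_rot: [-0.037, 3.14, 0.003]
contact_force: [0.1, 0.3, -1.4]
gripper_width: 0.0655
grip_force: 30.0
t 24.05 pos [0.4524 0.1825 0.2173] yaw 91.4 tiltz [ 0.001  0.002 -1.   ] w 0.0655 F [ 0.1  0.3 -1.4] j [-1.07  0.23  0.69  1.99 -0.17  0.99  1.3 ]
TURN -0.029 SHIFT [-0.0129 -0.577  -0.0008] dist 0.577
```

```bash
python3 jog.py '0 -0.043 0 -0.029 0; 0 -0.043 0 0 0; 0 -0.043 0 0 0; 0 -0.043 0 0 0; 0 -0.043 0 0 0; 0 -0.043 0 0 0; 0 -0.043 0 0 0; 0 -0.043 0 0 0';python3 jog.py '0 -0.043 0 0 0; 0 -0.043 0 0 0; 0 -0.043 0 0 0; 0 -0.043 0 0 0; 0 -0.043 0 0 0; 0 0 0 0 0; 0 0 0 0 0';python3 go.py .599 -.388 .217 93
```

```text
time: 24.85
ee_pos: [0.4678, -0.1628, 0.2149]
eef_rot: [0.082, -3.138, -0.001]
contact_force: [1.6, -0.7, -0.5]
gripper_width: 0.0656
grip_force: 30.0
time: 25.55
ee_pos: [0.4786, -0.377, 0.2142]
eef_rot: [0.077, -3.137, -0.002]
contact_force: [0.0, 1.7, -1.6]
gripper_width: 0.0653
grip_force: 30.0
t 25.55 pos [ 0.4786 -0.377   0.2142] yaw 92.8 tiltz [-0.004  0.001 -1.   ] w 0.0653 F [ 0.   1.7 -1.6] j [ 0.02  0.51  0.81  1.71 -0.4   1.11  2.57]
TURN -0.003 SHIFT [-0.1197 -0.0173 -0.0033] dist 0.121
```

```bash
python3 jog.py '-0.03 -0.0043 -0.001 0 0; -0.03 -0.0043 -0.001 0 0; -0.03 -0.0043 -0.001 0 0; -0.0297 -0.0044 0 0 0; 0 0 0 0 0; 0 0 0 0 0';python3 go.py .599 -.388 .150 93
python3 - <<'E'
from h import *
for n in('scene','top'):
    a=bot.get_image(n);P=cloud(a);show(blobs(P,.07,.115,(.45,.66),(-.5,-.3),40));show(blobs(P,.13,.26,(.5,.66),(-.5,-.33),60))
E
```

```text
time: 26.15
ee_pos: [0.6008, -0.3852, 0.2178]
eef_rot: [0.086, -3.138, -0.003]
contact_force: [0.0, 0.0, -1.0]
gripper_width: 0.0653
grip_force: 30.0
t 26.15 pos [ 0.6008 -0.3852  0.2178] yaw 93.1 tiltz [-0.003  0.002 -1.   ] w 0.0653 F [ 0.  0. -1.] j [ 0.05  0.68  0.77  1.41 -0.48  1.24  2.49]
TURN 0.002 SHIFT [ 0.0018 -0.0028  0.0678] dist 0.068
uv [127.9 239.7] xyz [ 0.5088 -0.3683  0.0796] rect c [ 511.  -371.6] size [14.6 53.4] ang 55.0 n 42 zmax 0.094
uv [121.8 266.1] xyz [ 0.603  -0.3874  0.0841] rect c [ 601.1 -387.8] size [65.4 64.8] ang 70.6 n 465 zmax 0.0953
uv [109.7 226.6] xyz [ 0.6166 -0.3833  0.2214] rect c [ 604.7 -380.4] size [80.7 66.1] ang 65.0 n 1516 zmax 0.2599
uv [377.9 232.3] xyz [ 0.4851 -0.4027  0.0896] rect c [ 486.2 -401.7] size [41.2 65.1] ang 43.0 n 112 zmax 0.1024
```

```bash
python3 jog.py '0.0018 -0.0028 0.02 0 0; 0 0 0.025 0 0; 0 0 0.0215 0 0; 0 0 0 0 0; 0 0 0 0 0'; python3 go.py .599 -.388 .146 93;  python3 - <<'E'
from h import *
d=bot.get_image('scene');B=cv2.resize(d['image'][170:310,60:230],None,fx=4,fy=4);cv2.imwrite('pics/b1.png',B[:,:,::-1])
E
```

```text
time: 26.75
ee_pos: [0.5984, -0.3902, 0.1537]
eef_rot: [0.081, -3.14, -0.0]
contact_force: [-0.3, 0.1, -0.5]
gripper_width: 0.0653
grip_force: 30.0
t 26.75 pos [ 0.5984 -0.3902  0.1537] yaw 93.0 tiltz [-0.  0. -1.] w 0.0653 F [-0.3  0.1 -0.5] j [ 0.07  0.74  0.73  1.48 -0.52  1.13  2.52]
TURN -0.001 SHIFT [-0.0007  0.0021  0.0077] dist 0.008
```

View pics/b1.png

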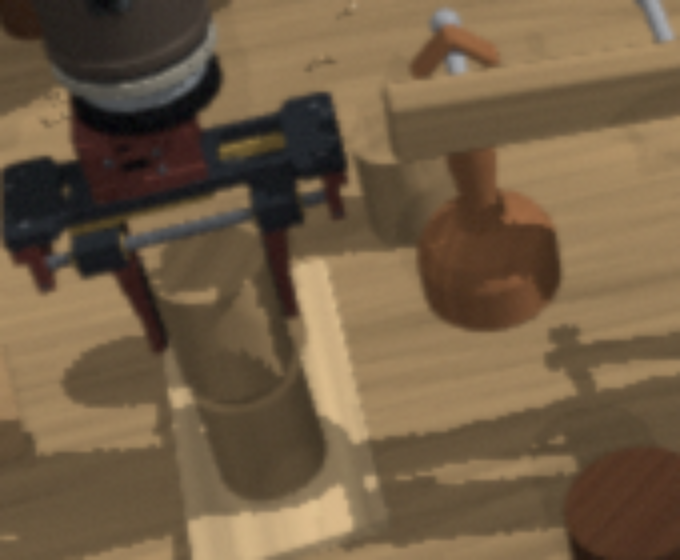

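The held beaker (215,330) stands in line above the mouth-up one, whose rim is at (250,400). I do the last millimetres in small steps and watch the force.

```bash
python3 jog.py '-0.0007 0.0021 0.004 0 0; 0 0 0.003 0 0; 0 0 0 0 0; 0 0 0 0 0'; python3 jog.py '0 0 0.0015 0 0; 0 0 0 0 0; 0 0 0 0 0'|sed -n 2,4p; python3 go.py .599 -.388 .1445 93
```

```text
time: 27.2
ee_pos: [0.5997, -0.388, 0.1463]
eef_rot: [-0.082, 3.14, -0.0]
contact_force: [0.9, 0.9, -0.7]
gripper_width: 0.0655
grip_force: 30.0
ee_pos: [0.5997, -0.3882, 0.1447]
eef_rot: [-0.082, 3.14, -0.0]
contact_force: [0.5, -0.8, -0.7]
t 27.5 pos [ 0.5997 -0.3882  0.1447] yaw 93.0 tiltz [ 0. -0. -1.] w 0.0654 F [ 0.5 -0.8 -0.7] j [ 0.07  0.75  0.73  1.48 -0.53  1.11  2.53]
TURN -0.0 SHIFT [0.0007 0.0003 0.0002] dist 0.001
```

```bash
python3 jog.py '0 0 0.001 0 0; 0 0 0 0 0; 0 0 0 0 0'|sed -n 2,4p;  python3 jog.py '0 0 0.001 0 0; 0 0 0 0 0; 0 0 0 0 0'|sed -n 2,4p; python3 go.py .599 -.388 .1445 93
```

```text
ee_pos: [0.5997, -0.3883, 0.1447]
eef_rot: [-0.082, 3.14, -0.0]
contact_force: [-1.1, 0.5, 5.4]
ee_pos: [0.5999, -0.3883, 0.1447]
eef_rot: [-0.082, 3.139, -0.0]
contact_force: [-2.9, 2.8, 11.6]
t 28.1 pos [ 0.5999 -0.3883  0.1447] yaw 93.0 tiltz [ 0.002 -0.    -1.   ] w 0.0654 F [-2.9  2.8 11.6] j [ 0.07  0.75  0.73  1.49 -0.53  1.11  2.53]
TURN -0.0 SHIFT [0.0009 0.0003 0.0002] dist 0.001
```

Contact at .1447, as the sizes predict (.0525+.092). I back off 1 mm, release and go up.

```bash
python3 jog.py '0 0 -0.001 0 0; 0 0 0 0 0.07; 0 0 0 0 0.075; 0 0 0 0 0.08; 0 0 0 0 0.088; 0 0 0 0 0.088; 0 0 -0.01 0 0.088; 0 0 -0.03 0 0.088';python3 jog.py '0 0 -0.04 0 0.088; 0 0 -0.04 0 0.088; 0.04 0.01 -0.02 0 0.088; 0.045 0.01 0 0 0.088; 0.045 0.01 0 0 0.088; 0.04 0.04 0 0 0.088; 0.03 0.04 0 0 0.088; 0 0 0 0 0.088'; python3 go.py .386 -.2795 .13 91
python3 - <<'E'
from h import *
for n in('top','scene'):
    d=bot.get_image(n);P=cloud(d);show(blobs(P,.155,.2,(.5,.7),(-.5,-.3),40));show(blobs(P,.07,.115,(.3,.54),(-.5,-.2),40))
B=cv2.resize(d['image'][170:310,60:260],None,fx=4,fy=4);cv2.imwrite('pics/b2.png',B[:,:,::-1])
E
```

```text
time: 28.9
ee_pos: [0.5986, -0.3868, 0.1817]
eef_rot: [0.082, -3.136, -0.004]
contact_force: [0.1, 0.2, 0.5]
gripper_width: 0.0877
grip_force: 0.0
time: 29.7
ee_pos: [0.3951, -0.2886, 0.2834]
eef_rot: [-0.084, 3.14, 0.012]
contact_force: [1.3, 1.1, -0.0]
gripper_width: 0.0879
grip_force: 0.0
t 29.7 pos [ 0.3951 -0.2886  0.2834] yaw 93.1 tiltz [ 0.001  0.008 -1.   ] w 0.0879 F [ 1.3  1.1 -0. ] j [-0.26  0.18  0.93  1.9  -0.16  1.15  2.35]
TURN 0.036 SHIFT [0.0091 0.0081 0.1535] dist 0.154
uv [378.8 192.8] xyz [ 0.5981 -0.3877  0.1723] rect c [ 598.4 -388.5] size [63.5 63.6] ang 86.2 n 366 zmax 0.1836
uv [368.7 224.1] xyz [ 0.5107 -0.3736  0.089 ] rect c [ 512.2 -374.9] size [11.9 46.1] ang 43.6 n 42 zmax 0.0999
uv [336.3 269.7] xyz [ 0.3635 -0.2701  0.0804] rect c [ 361.2 -269.6] size [15.9 36.6] ang 1.2 n 49 zmax 0.0886
uv [113.7 241.5] xyz [ 0.6073 -0.3866  0.1692] rect c [ 601.8 -387.1] size [63.8 64.9] ang 85.9 n 583 zmax 0.1754
uv [154.  206.6] xyz [ 0.3938 -0.2908  0.078 ] rect c [ 392.9 -288.1] size [66.6 40.8] ang 29.8 n 145 zmax 0.0832
uv [123.6 231.3] xyz [ 0.4828 -0.3758  0.0884] rect c [ 480.7 -381.1] size [63.4 25.4] ang 52.3 n 87 zmax 0.0947
```

View pics/b2.png

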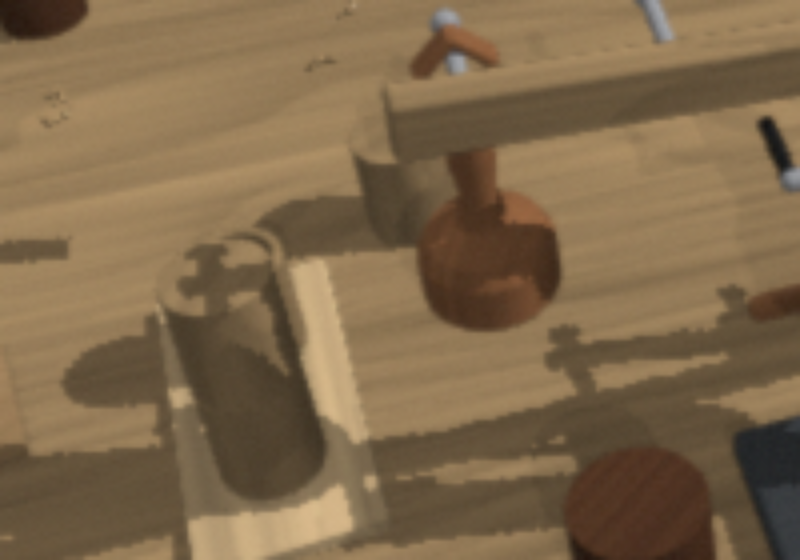

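The first pair is closed as one straight column from (215,270) to (270,470); the tops coincide with the lower rim to within 1 mm in both views. Now D2.

```bash
python3 jog.py '0.0091 0.0081 0.03 0.036 0.088; 0 0 0.04 0 0.088; 0 0 0.04 0 0.088; 0 0 0.0435 0 0.088; 0 0 0 0 0.088; 0 0 0 0 0.088'; python3 go.py .386 -.2795 .0525 91
```

```text
time: 30.4
ee_pos: [0.3896, -0.2872, 0.1305]
eef_rot: [0.023, -3.139, 0.002]
contact_force: [0.9, 0.6, 0.5]
gripper_width: 0.0878
grip_force: 0.0
t 30.4 pos [ 0.3896 -0.2872  0.1305] yaw 90.8 tiltz [-0.002 -0.001 -1.   ] w 0.0878 F [0.9 0.6 0.5] j [-0.11  0.4   0.82  2.09 -0.4   0.81  2.53]
TURN -0.003 SHIFT [0.0033 0.0079 0.078 ] dist 0.079
```

```bash
python3 jog.py '0.0033 0.0079 0 0 0.088; 0 0 0 0 0.088; 0 0 0.025 0 0.088; 0 0 0.025 0 0.088; 0 0 0.028 0 0.088; 0 0 0 0 0.088; 0 0 0 0 0.088'; python3 go.py .386 -.2795 .0525 91;python3 jog.py '0 0 0 0 0; 0 0 0 0 0; 0 0 0 0 0; 0 0 0 0 0; 0 0 0 0 0';python3 go.py .386 -.2795 .0525 91
```

```text
time: 31.1
ee_pos: [0.3866, -0.2778, 0.0534]
eef_rot: [-0.025, 3.141, -0.0]
contact_force: [-0.3, -0.7, -0.7]
gripper_width: 0.0876
grip_force: 0.0
t 31.1 pos [ 0.3866 -0.2778  0.0534] yaw 90.9 tiltz [ 0.001 -0.    -1.   ] w 0.0876 F [-0.3 -0.7 -0.7] j [-0.02  0.51  0.69  2.16 -0.55  0.65  2.65]
TURN -0.001 SHIFT [ 0.0006 -0.0017  0.0009] dist 0.002
time: 31.6
ee_pos: [0.3867, -0.2776, 0.0529]
eef_rot: [-0.026, 3.14, -0.0]
contact_force: [-0.2, 1.3, 7.8]
gripper_width: 0.0643
grip_force: 30.0
t 31.6 pos [ 0.3867 -0.2776  0.0529] yaw 90.9 tiltz [ 0.001  0.    -1.   ] w 0.0643 F [-0.2  1.3  7.8] j [-0.02  0.52  0.69  2.16 -0.55  0.65  2.65]
TURN -0.001 SHIFT [ 0.0007 -0.0018  0.0004] dist 0.002
```

```bash
python3 jog.py '0 0 -0.03 0 0; 0 0 -0.045 0 0; 0 0 -0.045 0 0; 0 0 -0.045 0 0; 0 0 0 0 0; 0 0 0 0 0';python3 go.py .496 -.3925 .217 91
```

```text
time: 32.2
ee_pos: [0.3866, -0.2772, 0.2177]
eef_rot: [-0.027, 3.139, 0.001]
contact_force: [0.2, 0.3, -1.8]
gripper_width: 0.0645
grip_force: 30.0
t 32.2 pos [ 0.3866 -0.2772  0.2177] yaw 91.0 tiltz [ 0.002  0.001 -1.   ] w 0.0645 F [ 0.2  0.3 -1.8] j [-0.27  0.24  0.94  2.02 -0.23  0.99  2.38]
TURN -0.0 SHIFT [-0.1074 -0.1172  0.0009] dist 0.159
```

```bash
python3 jog.py '-0.02 -0.03 0 0 0; -0.027 -0.029 0 0 0; -0.03 -0.029 0 0 0; -0.0304 -0.0292 0 0 0; 0 0 0 0 0; 0 0 0 0 0';python3 go.py .496 -.3925 .155 91
```

```text
time: 32.8
ee_pos: [0.4942, -0.3931, 0.2142]
eef_rot: [0.023, -3.137, -0.002]
contact_force: [-0.8, 0.3, -1.4]
gripper_width: 0.0643
grip_force: 30.0
t 32.8 pos [ 0.4942 -0.3931  0.2142] yaw 90.9 tiltz [-0.005  0.002 -1.   ] w 0.0643 F [-0.8  0.3 -1.4] j [ 0.03  0.56  0.84  1.65 -0.45  1.14  2.57]
TURN -0.003 SHIFT [-0.0021  0.0005  0.0592] dist 0.059
```

```bash
python3 jog.py '-0.0021 0.0005 0.02 0 0; 0 0 0.02 0 0; 0 0 0.0192 0 0; 0 0 0 0 0; 0 0 0 0 0'; python3 go.py .496 -.3925 .1465 91;  python3 - <<'E'
from h import *
d=bot.get_image('scene');B=cv2.resize(d['image'][170:310,60:230],None,fx=4,fy=4);cv2.imwrite('pics/b3.png',B[:,:,::-1])
P=cloud(d);show(blobs(P,.155,.2,(.57,.7),(-.5,-.3),40))
E
```

```text
time: 33.3
ee_pos: [0.4967, -0.3918, 0.1579]
eef_rot: [0.025, -3.141, -0.002]
contact_force: [0.8, -0.0, -0.7]
gripper_width: 0.0641
grip_force: 30.0
t 33.3 pos [ 0.4967 -0.3918  0.1579] yaw 90.9 tiltz [-0.001  0.001 -1.   ] w 0.0641 F [ 0.8 -0.  -0.7] j [ 0.06  0.62  0.8   1.7  -0.5   1.04  2.61]
TURN -0.002 SHIFT [ 0.0007 -0.0007  0.0114] dist 0.011
uv [113.7 241.5] xyz [ 0.6074 -0.3866  0.1691] rect c [ 602.3 -386.9] size [64.4 63.1] ang 0.0 n 578 zmax 0.1755
```

```bash
python3 jog.py '0.0007 -0.0007 0.006 0 0; 0 0 0.005 0 0; 0 0 0 0 0; 0 0 0 0 0'|sed -n 2,4p; python3 jog.py '0 0 0.0015 0 0; 0 0 0 0 0; 0 0 0 0 0'|sed -n 2,4p; python3 jog.py '0 0 0.001 0 0; 0 0 0 0 0; 0 0 0 0 0'|sed -n 2,4p; python3 go.py .496 -.3925 .145 91
```

```text
ee_pos: [0.4968, -0.3932, 0.1469]
eef_rot: [0.025, -3.141, -0.0]
contact_force: [-0.1, -0.4, -0.4]
ee_pos: [0.4968, -0.3932, 0.1455]
eef_rot: [-0.025, 3.141, -0.0]
contact_force: [0.3, -0.3, -0.9]
ee_pos: [0.497, -0.3934, 0.145]
eef_rot: [-0.025, 3.141, -0.001]
contact_force: [-0.4, 0.5, 4.6]
t 34.35 pos [ 0.497  -0.3934  0.145 ] yaw 90.9 tiltz [ 0.001 -0.    -1.   ] w 0.0643 F [-0.4  0.5  4.6] j [ 0.07  0.63  0.79  1.71 -0.51  1.02  2.62]
TURN -0.001 SHIFT [ 0.001   0.0009 -0.    ] dist 0.001
```

```bash
python3 jog.py '0 0 0 0 0.07; 0 0 0 0 0.075; 0 0 0 0 0.08; 0 0 0 0 0.088; 0 0 0 0 0.088; 0 0 -0.01 0 0.088; 0 0 -0.03 0 0.088; 0 0 -0.04 0 0.088';python3 jog.py '0 0 -0.04 0 0.088; 0 0 -0.04 0 0.088; 0.02 0.03 0 0 0.088; 0.03 0.035 0 0 0.088; 0.03 0.035 0 0 0.088; 0.02 0.035 0 0 0.088; 0 0.035 0 0 0.088; 0 0 0 0 0.088'; python3 go.py .5235 .3735 .30 91
python3 - <<'E'
from h import *
for n in('top','scene'):
    d=bot.get_image(n);P=cloud(d);print(n);show(blobs(P,.155,.2,(.42,.7),(-.5,-.3),40));beam(P)
    I=d['image'].astype(int);m=(I.min(2)>190)&(abs(P[...,0]-.54)<.08)&(abs(P[...,1]-.377)<.08)
    v,u=np.nonzero(m);print('button',P[m].mean(0).round(4),len(u))
E
```

```text
time: 35.15
ee_pos: [0.4961, -0.3925, 0.2245]
eef_rot: [0.025, -3.139, -0.002]
contact_force: [0.3, -0.1, 0.8]
gripper_width: 0.0877
grip_force: 0.0
time: 35.95
ee_pos: [0.394, -0.2209, 0.3048]
eef_rot: [-0.034, 3.14, 0.007]
contact_force: [0.2, 0.1, -0.4]
gripper_width: 0.0875
grip_force: 0.0
t 35.95 pos [ 0.394  -0.2209  0.3048] yaw 91.2 tiltz [ 0.002  0.004 -1.   ] w 0.0875 F [ 0.2  0.1 -0.4] j [-0.51  0.03  0.96  1.95 -0.03  1.18  2.06]
TURN 0.004 SHIFT [-0.1398  0.592   0.0076] dist 0.608
top
uv [378.7 192.8] xyz [ 0.598  -0.3876  0.1722] rect c [ 598.6 -388.4] size [62.3 63.9] ang 0.6 n 367 zmax 0.1823
uv [381.9 224.7] xyz [ 0.4992 -0.395   0.173 ] rect c [ 501.4 -396.2] size [64.8 51.5] ang 72.0 n 305 zmax 0.1823
beam x(y=0) 0.6824 slope -0.0099  z 0.3143 slope -0.0673  yrange -0.2745 0.2640 halfspan x [-0.0131  0.035 ] zpct [0.292  0.3162 0.3366]
peg uv [176.7 170.4] x 0.5968..0.6620 y@.625 0.2204 z med 0.289 tip zmax 0.2997 n 199
peg uv [214.2 171.2] x 0.5986..0.6619 y@.625 0.1117 z med 0.2975 tip zmax 0.3097 n 206
peg uv [298.  169.6] x 0.6031..0.6618 y@.625 -0.1260 z med 0
[... 338 characters left out ...]
size [65.4 64.9] ang 59.3 n 583 zmax 0.1762
beam x(y=0) 0.6916 slope -0.0194  z 0.3055 slope -0.0723  yrange -0.2736 0.2667 halfspan x [-0.0184  0.0248] zpct [0.2747 0.3088 0.3326]
peg uv [365.7 152.5] x 0.5980..0.6525 y@.625 0.2202 z med 0.2894 tip zmax 0.296 n 164
peg uv [323.5 158.6] x 0.6023..0.6513 y@.625 0.1109 z med 0.2974 tip zmax 0.3052 n 181
peg uv [222.5 171.9] x 0.6065..0.6583 y@.625 -0.1251 z med 0.3151 tip zmax 0.3222 n 82
peg uv [172.2 181.6] x 0.6091..0.6587 y@.625 -0.2338 z med 0.3229 tip zmax 0.3289 n 211
peg uv [177.6 210.6] x 0.6389..0.6519 y@.625 -0.2335 z med nan tip zmax 0.2614 n 81
button [0.5234 0.3746 0.0547] 30
  return _methods._mean(a, axis=axis, dtype=dtype,
  ret = ret.dtype.type(ret / rcount)
```

Both pairs are closed: the tops are at z .172 and within 1–2 mm of the lower rims. The beam is at -0.07 and the button reads (.5225,.3735,.055). Now the button, with closed fingers.

```bash
python3 jog.py '0 0.045 0 0 0; 0 0.045 0 0 0; 0 0.045 0 0 0; 0 0.045 0 0 0; 0 0.045 0 0 0; 0 0.045 0 0 0; 0 0.045 0 0 0; 0 0.045 0 0 0';python3 jog.py '0 0.045 0 0 0; 0 0.045 0 0 0; -0.02 0.045 0 0 0; -0.03 0.045 0 0 0; -0.04 0.045 0 0 0; -0.04 0 0 0 0; 0 0 0 0 0; 0 0 0 0 0';python3 go.py .5225 .3735 .09 91
```

```text
time: 36.85
ee_pos: [0.3893, 0.1357, 0.3046]
eef_rot: [-0.021, 3.141, -0.0]
contact_force: [0.7, 0.0, 0.1]
gripper_width: 0.0274
grip_force: 0.0
time: 37.65
ee_pos: [0.5078, 0.3493, 0.303]
eef_rot: [0.02, -3.141, 0.004]
contact_force: [-0.8, -0.8, -0.5]
gripper_width: 0.0001
grip_force: 0.0
t 37.65 pos [0.5078 0.3493 0.303 ] yaw 90.7 tiltz [-0.001 -0.003 -1.   ] w 0.0001 F [-0.8 -0.8 -0.5] j [-0.94  0.36  0.35  1.55 -0.13  1.25  1.02]
TURN -0.005 SHIFT [-0.0153  0.0245  0.2129] dist 0.215
```

```bash
python3 jog.py '-0.0153 0.0245 0.04 0 0; 0 0 0.045 0 0; 0 0 0.045 0 0; 0 0 0.045 0 0; 0 0 0.0379 0 0; 0 0 0 0 0; 0 0 0 0 0'; python3 go.py .5225 .3735 .075 91
python3 - <<'E'
from h import *
for n in('top','scene'):
    P=cloud(bot.get_image(n));print(n);show(blobs(P,.155,.2,(.42,.7),(-.5,-.3),40))
E
```

```text
time: 38.35
ee_pos: [0.5208, 0.3753, 0.0924]
eef_rot: [0.024, -3.141, 0.0]
contact_force: [0.2, -0.2, 0.6]
gripper_width: 0.0005
grip_force: 0.0
t 38.35 pos [0.5208 0.3753 0.0924] yaw 90.9 tiltz [-0. -0. -1.] w 0.0005 F [ 0.2 -0.2  0.6] j [-0.9   0.6   0.29  1.71 -0.22  0.86  1.07]
TURN -0.002 SHIFT [-0.0016 -0.0018  0.0174] dist 0.018
top
uv [378.8 192.8] xyz [ 0.598  -0.3879  0.1726] rect c [ 598.  -388.6] size [63.2 62.2] ang 88.7 n 365 zmax 0.1849
uv [381.3 226.4] xyz [ 0.4938 -0.3929  0.1727] rect c [ 494.3 -393.8] size [62.  65.4] ang 27.3 n 378 zmax 0.1831
scene
uv [110.  213.7] xyz [ 0.5029 -0.3915  0.169 ] rect c [ 496.7 -391.6] size [63.3 67.2] ang 62.2 n 484 zmax 0.1754
uv [113.6 241.5] xyz [ 0.6072 -0.3868  0.1691] rect c [ 600.7 -387. ] size [62.9 67.1] ang 89.9 n 580 zmax 0.1757
```

```bash
python3 jog.py '-0.0016 -0.0018 0.009 0 0; 0 0 0.008 0 0; 0 0 0 0 0'|sed -n 2,4p; python3 jog.py '0 0 0.003 0 0; 0 0 0 0 0; 0 0 0 0 0'|sed -n 2,4p; python3 jog.py '0 0 0.003 0 0; 0 0 0 0 0; 0 0 0 0 0'|sed -n 2,4p
```

```text
ee_pos: [0.5222, 0.3738, 0.0741]
eef_rot: [0.025, -3.141, 0.0]
contact_force: [0.0, 0.2, 1.5]
ee_pos: [0.5223, 0.3739, 0.0718]
eef_rot: [-0.025, 3.141, -0.0]
contact_force: [-0.1, -0.5, 2.5]
ee_pos: [0.5224, 0.374, 0.0687]
eef_rot: [-0.025, 3.141, 0.0]
contact_force: [-0.4, -1.0, 4.7]
```

```bash
python3 jog.py '0 0 0.002 0 0; 0 0 0 0 0; 0 0 0 0 0'|sed -n 2,4p; python3 jog.py '0 0 -0.01 0 0; 0 0 -0.04 0 0; 0 0 -0.045 0 0; 0 0 -0.045 0 0; 0 0 -0.045 0 0; 0.04 0 0 0 0; 0.04 0 0 0 0; 0 0 0 0 0'
python3 - <<'E' 2>/dev/null
from h import *
for n in('top','scene'):
    P=cloud(bot.get_image(n));print(n);show(blobs(P,.155,.2,(.42,.7),(-.5,-.3),40));beam(P)
print(blobs(P,.012,.03,(.5,.62),(-.1,.15),30)[1][2])
E
```

```text
ee_pos: [0.5225, 0.3741, 0.0682]
eef_rot: [-0.025, 3.141, 0.001]
contact_force: [-4.2, -3.8, 17.2]
time: 40.45
ee_pos: [0.4372, 0.3739, 0.2515]
eef_rot: [0.033, -3.138, -0.002]
contact_force: [1.0, -0.5, 0.0]
gripper_width: -0.0001
grip_force: 0.0
top
uv [378.8 192.8] xyz [ 0.5981 -0.3877  0.1727] rect c [ 598.8 -388.8] size [62.6 63. ] ang 81.2 n 366 zmax 0.1819
uv [381.2 226.4] xyz [ 0.494  -0.3927  0.1727] rect c [ 494.7 -393.4] size [63.6 64.2] ang 69.2 n 380 zmax 0.1823
beam x(y=0) 0.6825 slope -0.0093  z 0.3145 slope -0.0670  yrange -0.2735 0.2635 halfspan x [-0.0133  0.0344] zpct [0.2945 0.3164 0.3365]
peg uv [176.7 170.5] x 0.5956..0.6616 y@.625 0.2202 z med 0.2896 tip zmax 0.3021 n 199
peg uv [214.2 171.1] x 0.5992..0.6619 y@.625 0.1117 z med 0.2975 tip zmax 0.3092 n 206
peg uv [298.  169.8] x 0.6032..0.6619 y@.625 -0.1260 z med 0.3173 tip zmax 0.3244 n 70
peg uv [335.9 170. ] x 0.6067..0.6610 y@.625 -0.2341 z med 0.3206 tip zmax 0.3334 n 222
scene
uv [109.9 213.8] xyz [ 0.5031 -0.3918  0.169 ] rect c [ 495.4 -393. ] size [66.3 63.6] ang 33.6 n 489 zmax 0.1749
uv [113.7 241.4] xyz [ 0.607  -0.3865  0.1693] rect c [ 601.8 -387.7] size [64.6 63.2] ang 74.8 n 580 zmax 0.1756
beam x(y=0) 0.6916 slope -0.0195  z 0.3055 slope -0.0720  yrange -0.2737 0.2666 halfspan x [-0.0182  0.025 ] zpct [0.275  0.3088 0.3325]
peg uv [365.7 152.4] x 0.5989..0.6533 y@.625 0.2199 z med 0.2892 tip zmax 0.296 n 166
peg uv [323.5 158.6] x 0.6010..0.6534 y@.625 0.1108 z med 0.2977 tip zmax 0.305 n 180
peg uv [222.5 171.9] x 0.6076..0.6570 y@.625 -0.1251 z med 0.3152 tip zmax 0.3213 n 82
peg uv [172.3 181.6] x 0.6086..0.6582 y@.625 -0.2337 z med 0.323 tip zmax 0.3298 n 211
peg uv [177.7 210.5] x 0.6381..0.6539 y@.625 -0.2337 z med nan tip zmax 0.2614 n 80
((568.1314086914062, -44.11690902709961), (19.678470611572266, 56.350067138671875), 1.2840512990951538)
```

```bash
python3 -c "
from bench import bot
print(bot.finish_job())"
```

```text
the job is handed in; nothing more can be done
None
```

I handed the job in with all three mashers present hung on the left inner, right outer and left outer pegs (beam at about -0.07 rad), both beaker pairs closed rim on rim, and the start button pressed; the judge's verdict was not shown.

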